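Put the caliper and the spanner away in the sloping shadow tray

ROBOT

A 6-joint arm with a two-finger parallel gripper is mounted at the origin on a cart in front of the work surface, level with it; the furniture and walls round the work are solid. World frame = base frame: x ahead of the robot, y to its left, z up, the work surface at z = 0. Lengths are in m, angles in rad, forces in N, time in s.
With the tool pointing down it reaches from about 0.35 to 0.775 m from the base axis. Payload 5.5 kg.
Tool frame: the origin (TCP) lies at the very end of the fingers, on their centre line; the grasp point (between the pads) lies hold_point_z behind it (hold_point_z is the distance from the TCP to the grasp point, in m); x points along the fingers, y is the direction in which the jaws open and shut, and the axes are right-handed (so a half turn about x gives the same grasp; the last joint's range is limited). The gripper opens to 85 mm and grips with 20 to 120 N. Pads are 22 mm wide; open, the fingers measure 114 mm over their backs; the gripper's body (76 mm by 85 mm) begins 54 mm behind the grasp point. The pads swing forward as they close: fully open they stand 13 mm farther back than shut.
Start: joints at [1.107, 0.313, 0.046, 1.304, 0, 1.431], TCP at [0.183, 0.545, 0.231] pointing down, gripper open.
Joint ranges: [-2.76, 2.76], [-0.86, 1.69], [-1.03, 1.26], [-2.2, 2.34], [-1.47, 1.5], [-3.14, 3.14]. Speed limits (rad/s): [2.57, 2.57, 3.14, 3.14, 3.14, 3.14].

INTERFACE

Orientations are given as a unit quaternion [w, x, y, z].
In Python, from workcell import * gives the robot as it stands. The module is installed in compiled form; this text tells all that it offers.
- The arm moves only by the tool step_arm, never from a script. Its argument "targets" is a list of rows, each a list of 3 entries, a list of its own where there are three numbers: the turn, a rotation vector about the tool's x, y, z in degrees, then the shift along the tool's x, y, z in cm, then the finger opening in cm, from 0 to 8.54. A call has exactly 10 rows; each row shifts and turns the commanded pose from where the row before left it, along the tool's axes as they then stand; what a row does not reach is not made up. A row lasts 1/10 s, in which the tool goes at most 50 mm and 8.59 degrees, less where a joint would pass 70% of its speed; a pose out of reach is approached as far as the arm can. A call with a gripper value outside its range is refused whole. The fingers move at their own pace and stop on an object; "force" is the grip in N (left out, the last holds). Time passes only in rows, so rows that do not move let the fingers close, or fill a call up. It gives the time, the measured TCP pose, the force and the opening at its end, in the units of the state.
- get_state(): the state, without advancing time (a new reading comes with each control period).
- read_camera(name): name is "scene" or "top" or "wrist"; returns the picture (480x640x3 uint8, red, green, blue); there is no depth.
- camera_model(name): a dict with "fx", "fy", "cx", "cy" (pixels), "dist_coeffs" ([k1, k2, p1, p2, k3] as OpenCV has them; the pictures are not rectified), "xyz" and "rotation" of the camera in the world; the wrist camera has in their place "T_tool_cam" (4x4, takes a point from camera to tool coordinates, whose origin is the TCP and whose axes are the tool frame's). Camera axes: x right, y down, z forward; pixel columns grow to the right and rows downward; lengths in m; the calibration is good to about 2 mm. A picture is of the moment at which its call begins: read the wrist's pose just before it. camera_model takes no time and is no camera call.
- hand_in(): hands the job in, once; it reports no verdict.
Trained networks look in the newest picture that a camera, given by its name, has taken for a name from the list of things; names that differ only in an ending like _2 or _b are one class to them, and where a whole thing is asked for, a point or a joint stands for the part that bears it (a point fixed in the world has none). Each returns a list of dicts, best first, with "p" (0 to 1); they miss things now and then, are a little off and sometimes report something else, mostly with a low value. They report only what shows in the picture. A call takes as long as a camera call. They do not tell look-alikes from the thing itself.
- find_in(camera, label): "extent" ([left, top, width, height] in pixels, round what is visible of it).
- silhouettes(camera, label): "mask" (480x640 bool, what is visible of it) and "extent" ([left, top, width, height] in pixels, round what is visible of it).
The state is a dict: "clock": time; "joint_pos": joint angles; "qvel": joint speeds; "tau": joint torques, N m; "tcp_pos": TCP position; "orientation": TCP orientation; "wrist_force": force on the tool from outside, world axes, zero at the start; "ft_torque": the same for the moment, N m; "finger_gap": finger opening in m.
Only numpy, scipy, OpenCV 4.12 (cv2) and the standard library are available. Lean on these libraries where they do the work, as an engineer would, in place of code of your own. Each camera call takes 0.05 s, during which the arm holds its last target.

TASK

The measuring is done: slide the caliper's jaws fully shut, then put the caliper and the open-ended spanner back into their own cut-outs in the sloping tool tray, each lying flat on the bottom of its cut-out. Do not force or drop the caliper into the tray, and leave the glassware, stoppers, pen and log book where they are.

Things in the scene. Friction and masses are not known exactly. Their poses are not given: they have to be found in the camera images.
- caliper_grip (a point): Steel slide caliper lying flat on its back, 150 g. Point: middle of the bare beam (14 mm wide, 7 thick), half-way up, 3.5 mm over the flat underside; pinch it here across y. Axes: x along the beam to the jaw end, y to the two long jaws, z up. Beam x -80 to 80 mm. Grey housing on the beam, shut at x 22 to 68, y -11 to 11, 12 mm high. Centre of mass about x = 28 when shut.
- caliper_jaw_tip (a point): Near the tip of the caliper's fixed long jaw, at x = 70, y = 50 mm of caliper_grip's frame, same height and axes. Fixed jaw there: x 68 to 80, long jaw out to y = 51 (outer face straight, x = 80, up to y = 42), short jaw out to y = -20. The sliding jaw is its mirror image, shut at x 56 to 68, fixed to the housing. Jaws 7 mm thick.
- caliper_slider (a joint): Opening q of the caliper's jaws (m): 0 shut, 0.010 to 0.020 at the start; housing and sliding jaw then stand q farther to -x. Moves stiffly (1.5 N), about as the whole caliper slides on the bench, so squeeze the two long jaws together, 24 mm + q over both, middle at x = 68 mm - q/2, y = 28 mm of caliper_grip's frame. Stays as left.
- spanner_grip (a point): Steel double open-ended spanner lying flat, 150 mm long, 8 mm thick, about 110 g. Point: middle of its shank, half-way up, 4 mm over the underside; shank 12.5 mm wide here. Axes: x along the shank to the LARGE end, y across, z up. Large head 36 mm across, centre at x = 57 mm; small head 24 mm across, centre at x = -62 mm.
- spanner_head (a point): Centre of the spanner's large head, 57 mm along x from spanner_grip; same height and axes.
- tray: Fixed tool tray, 200 x 238 mm: grey plate, white bottom, aluminium rim, sloping 30 degrees, low side to the robot. Origin: middle, on the bottom of the cut-outs. Axes: x up the slope, y left, z square to the face, which is 8 mm up z. A finger trough as deep as the cut-outs, x -22 to 22, y -74 to 71 mm, crosses them so that fingers reach both sides of a tool. At y = -92 mm a fixed spatula.
- caliper_pocket (a point): The caliper's cut-out, at y = 35 mm of the tray's frame, axes as the tray's; point on its bottom. The shut caliper is home when caliper_grip is at (0, 0, 3.5 mm) of this frame, axes parallel: jaw end up the slope, long jaws to +y. The cut-out is the shut caliper's outline with 2.5 mm of room all round, 8 mm deep.
- spanner_pocket (a point): The spanner's cut-out, at y = -38 mm of the tray's frame, axes as the tray's; point on its bottom. The spanner is home when spanner_grip is at (0, 0, 4 mm) of this frame, axes parallel: large head up the slope. 2.5 mm of room all round, 8 mm deep; the large head does not enter the small end.
- bung_big: Bystander: larger black rubber stopper, 34 mm across, 22 mm high; origin under its centre.
- bung_small: Bystander: smaller black rubber stopper, 22 mm across, 16 mm high; origin under its centre.
- marker: Bystander: felt pen lying on the bench, 135 mm along its y, 13 mm thick; origin under its centre.
- flask: Bystander: conical glass flask, 92 mm across, 124 mm high; origin under its centre.
- cylinder: Bystander: stoppered glass measuring cylinder on a foot, 40 mm across, 191 mm high; origin under its centre.
- log_book: Bystander: hard-backed log book lying flat, 210 mm along its x, 152 mm along its y, 19 mm high; origin under its centre.
Things that resemble listed ones, but are neither listed nor needed, are in the scene too. What is shaped like the part that bears spanner_grip but orange or yellow is not meant.

How it is judged:
By the outcome, as a careful person would: the job done as asked, in the order asked, and still so for the second after the job is handed in, with the robot touching nothing.
It also fails if it takes over 67 s, if anything falls off the work surface, if the arm or the gripper's body presses on something with over 40 N, if the wrist force passes 120 N, or if a joint passes its speed limit or range.

## Working session

There is one attempt and no reset: what is moved stays moved. The work goes in short steps, Python scripts to look and compute and a tool call to move; the robot and the scene stay as the last step left them, time stands still between calls to the robot, and variables do not carry over. Pictures are saved under pics/ and viewed, and the job is handed in when it is done.

Besides the shell and the picture viewer there is one more tool, called as name(argument=value, ...) on one line, values as JSON. step_arm: Moves the arm, as the interface text tells. Its arguments: {"type":"object","properties":{"targets":{"type":"array","items":{"type":"array"}},"force":{"type":"number"}},"required":["targets"]}

```bash
mkdir -p pics
cat > h.py <<'E'
import numpy as np, cv2
from workcell import *
from scipy.spatial.transform import Rotation as R
def save(im,n): cv2.imwrite('pics/'+n+'.png',cv2.cvtColor(im,cv2.COLOR_RGB2BGR))
def st():
    s=get_state(); return s
def Rq(q): return R.from_quat([q[1],q[2],q[3],q[0]]).as_matrix()
E
python3 - <<'E'
from h import *
s=get_state(); print(s)
for c in ['scene','top','wrist']:
    m=camera_model(c); print(c,m)
    save(read_camera(c),c+'0')
E
```

```text
{'clock': 0.0, 'joint_pos': array([1.10737763e+00, 3.13972109e-01, 4.49713535e-02, 1.30362033e+00,
       1.35126512e-07, 1.43120148e+00]), 'qvel': array([-9.68641105e-04,  9.45254527e-04,  7.66682691e-05,  2.15478813e-03,
        4.55628625e-04, -2.22354320e-03]), 'tau': array([-1.73123004e-03, -4.80631435e+01,  2.98532134e+01,  1.94812246e-02,
       -1.66919149e-04,  1.82337260e-06]), 'tcp_pos': array([0.18273149, 0.54463968, 0.23042187]), 'orientation': array([ 0.69766652,  0.11337336,  0.69804978, -0.11460543]), 'wrist_force': array([-1.06027387,  0.20302417,  0.61814994]), 'ft_torque': array([ 0.00274978, -0.02387774,  0.02176761]), 'finger_gap': 0.08515242146761301}
scene {'fx': 467.7610274908527, 'fy': 467.7610274908527, 'cx': 315.6725530140719, 'cy': 247.55525736862438, 'dist_coeffs': array([-0.09718881,  0.        ,  0.        ,  0.        ,  0.        ]), 'xyz': array([-0.15257037,  0.8326061 ,  1.0923541 ]), 'rotation': array([ 0.12814676, -0.33703575,  0.86466833, -0.34976277])}
top {'fx': 564.9504007600365, 'fy': 564.9504007600365, 'cx': 319.27476056218586, 'cy': 231.35238459141536, 'dist_coeffs': array([0.03827498, 0.        , 0.        , 0.        , 0.        ]), 'xyz': array([0.35646763, 0.07332362, 1.36464473]), 'rotation': array([-0.04487381,  0.71292118, -0.698065  ,  0.04934552])}
wrist {'fx': 374.590422122545, 'fy': 374.590422122545, 'cx': 319.7979476538089, 'cy': 231.95376629072044, 'dist_coeffs': array([-0.05553894,  0.        ,  0.        ,  0.        ,  0.        ]), 'T_tool_cam': array([[ 9.28357817e-04, -2.84862496e-01,  9.58567940e-01,
        -1.43638359e-01],
       [ 9.99999347e-01, -3.74962064e-04, -1.07991285e-03,
         1.70572675e-04],
       [ 6.67053284e-04,  9.58568317e-01,  2.84861962e-01,
        -7.31584041e-02],
       [ 0.00000000e+00,  0.00000000e+00,  0.00000000e+00,
         1.00000000e+00]])}
```

View pics/top0.png

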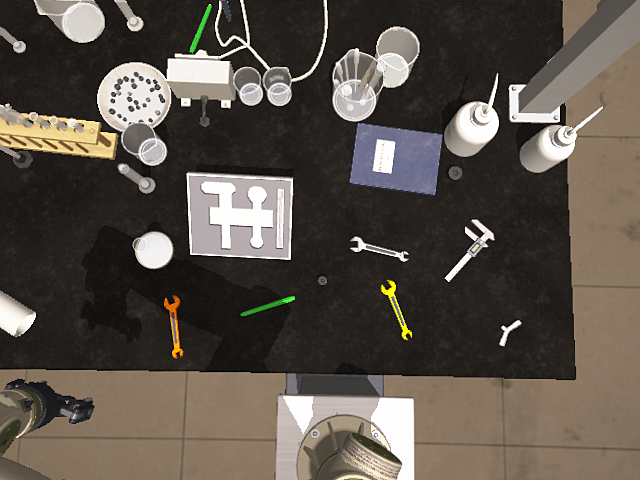

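View pics/scene0.png

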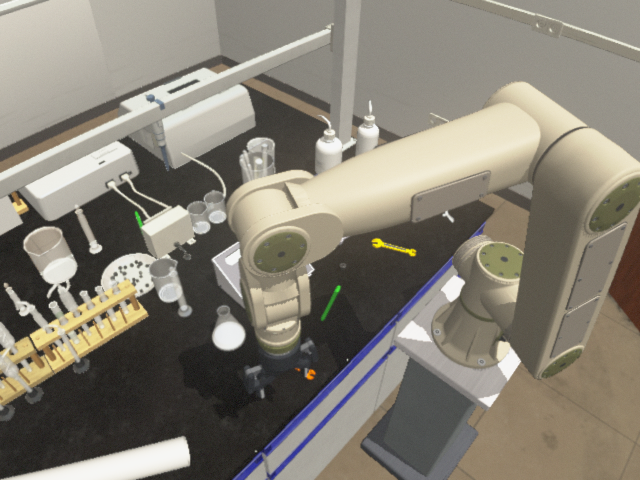

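View pics/wrist0.png

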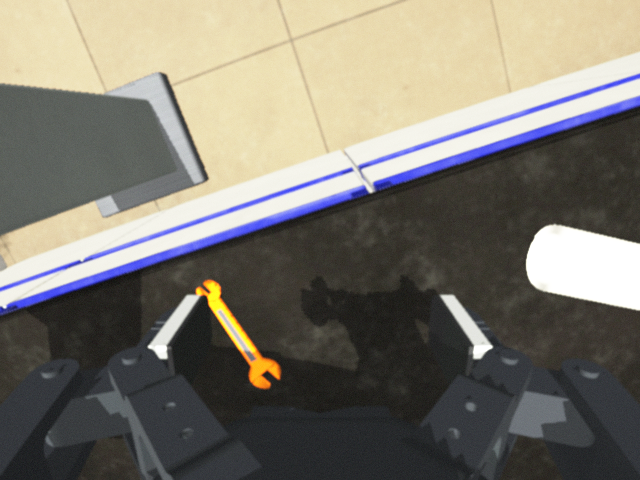

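The top view shows a silver spanner at (379,249), yellow at (397,310) and orange at (175,327). Only the silver one fits, since orange and yellow are excluded. The caliper is at (470,250) and the tray at (240,216). Next, enlarged crops and masks.

```bash
cat >> h.py <<'E'
def cam(name,s=None):
    m=camera_model(name); K=np.array([[m['fx'],0,m['cx']],[0,m['fy'],m['cy']],[0,0,1]])
    if name=='wrist':
        T=np.eye(4); T[:3,:3]=Rq(s['orientation']); T[:3,3]=s['tcp_pos']; T=T@m['T_tool_cam']
        return K,m['dist_coeffs'],T[:3,:3],T[:3,3]
    return K,m['dist_coeffs'],Rq(m['rotation']),m['xyz']
def rays(C,px):
    K,d,Rm,t=C
    u=cv2.undistortPoints(np.array(px,float).reshape(-1,1,2),K,d).reshape(-1,2)
    return np.c_[u,np.ones(len(u))]@Rm.T
def onplane(C,px,z):
    r=rays(C,px); t=C[3]; return t+r*((z-t[2])/r[:,2])[:,None]
def proj(C,P):
    K,d,Rm,t=C
    return cv2.projectPoints(np.array(P,float).reshape(-1,3),cv2.Rodrigues(Rm.T)[0],-Rm.T@t,K,d)[0].reshape(-1,2)
def crop(im,x,y,w,h,f,n): save(cv2.resize(im[y:y+h,x:x+w],None,fx=f,fy=f,interpolation=cv2.INTER_CUBIC),n)
E
python3 - <<'E'
from h import *
im=read_camera('top')
a=cv2.resize(im[205:285,340:500],None,fx=5,fy=5,interpolation=cv2.INTER_CUBIC); save(a,'cropA')
crop(im,180,165,130,105,6,'cropT')
C=cam('top')
for l in ['caliper_slider','spanner_grip','tray','bung_big','bung_small','marker','flask','cylinder','log_book']:
    for r in silhouettes('top',l)[:4]:
        m=r['mask']; ys,xs=np.nonzero(m); 
        (cx,cy),wh,an=cv2.minAreaRect(np.c_[xs,ys].astype(np.float32))
        print(l,round(r['p'],2),r['extent'],m.sum(),np.round(onplane(C,[(cx,cy)],0.004)[0],4),np.round(wh,1),round(an,1))
        np.save(f"m_{l}.npy",m) if r is None else None
E
```

```text
caliper_slider 0.75 [468.3, 228.2, 16.6, 25.4] 260 [ 0.5209 -0.299   0.004 ] [26.9 18.4] 45.0
caliper_slider 0.34 [445.4, 220.3, 50.4, 61.3] 691 [ 0.5004 -0.28    0.004 ] [27.6 65.1] 45.0
spanner_grip 0.94 [160.7, 296.2, 23.1, 60.6] 443 [0.3044 0.4077 0.004 ] [58.8 14.4] 85.4
spanner_grip 0.87 [380.4, 284.4, 28.3, 54.1] 364 [ 0.3605 -0.1242  0.004 ] [57.4 15.2] 64.4
spanner_grip 0.58 [350.1, 237.9, 57.9, 20.7] 355 [ 0.4947 -0.0767  0.004 ] [56.8 14. ] 17.0
spanner_grip 0.54 [132.3, 230.1, 43.6, 34.7] 1175 [0.4851 0.4636 0.004 ] [36.7 38.3] 71.6
tray 0.78 [185.9, 171.3, 105.7, 91.9] 8612 [0.5736 0.2639 0.004 ] [109.2  84.1] 2.9
tray 0.67 [350.9, 235.2, 54.1, 27.7] 370 [ 0.4939 -0.076   0.004 ] [55.3 13.6] 18.4
tray 0.2 [131.3, 230.1, 44.2, 36.3] 1188 [0.4864 0.4645 0.004 ] [37.1 38.9] 63.4
bung_big 0.64 [446.3, 221.4, 51.0, 56.4] 726 [ 0.4961 -0.2843  0.004 ] [28.4 66.2] 37.9
bung_big 0.58 [351.0, 237.0, 55.4, 27.7] 407 [ 0.5    -0.0781  0.004 ] [58.1 14.7] 11.3
bung_big 0.56 [444.5, 164.9, 17.9, 16.4] 153 [ 0.6912 -0.2633  0.004 ] [12. 13.] 90.0
bung_small 0.42 [317.8, 277.7, 9.4, 6.2] 68 [0.4214 0.0576 0.004 ] [8. 8.] 90.0
marker 0.59 [242.3, 296.6, 51.7, 21.7] 290 [0.3582 0.1844 0.004 ] [ 6.3 54. ] 72.6
flask 0.93 [132.5, 232.4, 42.3, 35.6] 1230 [0.484  0.4643 0.004 ] [38.6 38.6] 71.6
flask 0.36 [237.3, 294.7, 59.4, 21.5] 293 [0.3571 0.184  0.004 ] [ 7. 56.] 72.1
cylinder 0.85 [121.3, 164.6, 32.9, 30.0] 444 [0.6655 0.5168 0.004 ] [42.  15.7] 42.0
log_book 0.71 [351.0, 121.8, 91.8, 73.8] 5289 [ 0.7225 -0.1188  0.004 ] [86.4 62.1] 7.6
```

View pics/cropA.png

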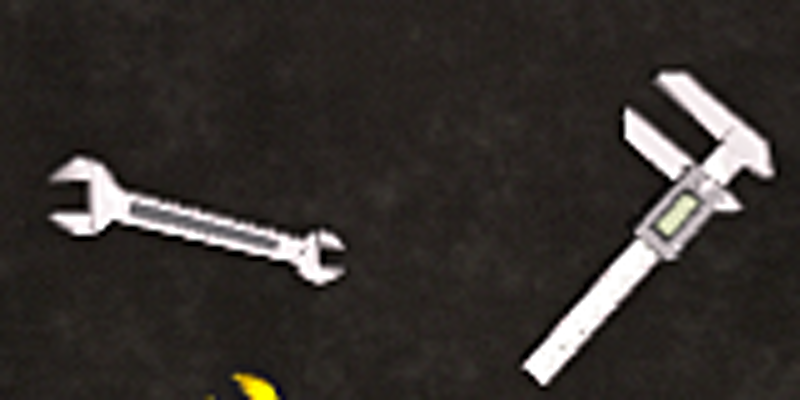

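View pics/cropT.png

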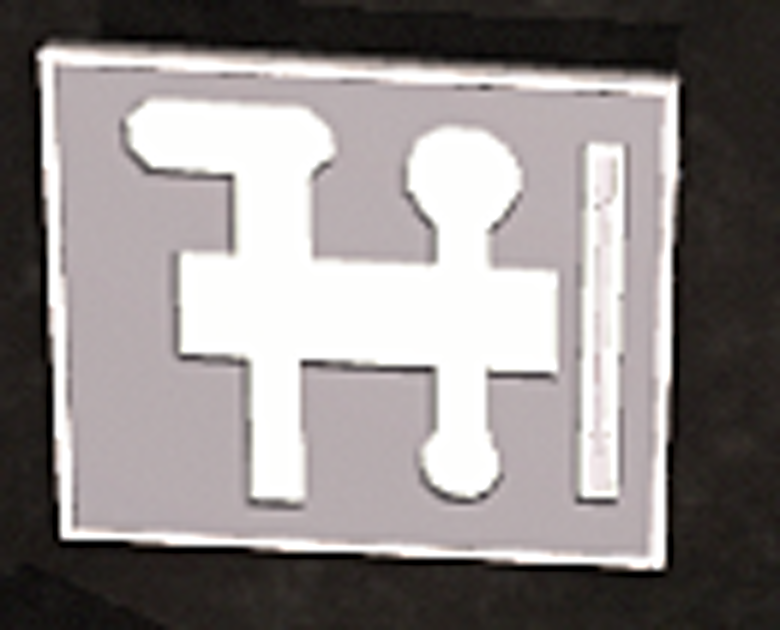

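The crop confirms the silver spanner at about (378,249), with its large head to the left (356,244). The caliper is open, with its jaw end at the upper right and its long jaws pointing up-left. The tray's low side is at the bottom of the image. Next, rough poses.

Run:
```python
from h import *
C=cam('top')
P=lambda l,z:onplane(C,[(340+a/5,205+b/5) for a,b in l],z)
cal=P([(533.5,376),(775,150),(770,178),(688,72),(657,75),(625,110),(640,148)],0.007)
sp=P([(85,197),(323,258),(205,225)],0.008)
print('cal',cal.round(4)); print('sp',sp.round(4))
d=sp[0]-sp[1]; print('sp yaw',np.degrees(np.arctan2(d[1],d[0])),np.linalg.norm(d), (sp[0]+(sp[1]-sp[0])*57/119))
d=cal[1]-cal[2]
# fit caliper: tail (-80,0), outer corner? (80,-?)
from scipy.optimize import least_squares
mod=np.array([(-80,0),(70,51),(80,42)])/1000
obs=cal[[0,4,3],:2]
def f(p):
    c,s=np.cos(p[2]),np.sin(p[2]); return ((mod@np.array([[c,s],[-s,c]])+p[:2])-obs).ravel()
r=least_squares(f,[.5,-.28,-.7]); print(r.x, np.degrees(r.x[2]), r.fun.round(4))
T=lambda l,z:onplane(C,[(180+a/6,165+b/6) for a,b in l],z)
s=get_state(); Rt=Rq(s['orientation']); print('tool axes cols\n',Rt.round(3))
# tray: corners fit with 6dof
ptsm=np.array([(22,71,8),(-22,71,8),(-22,-74,8),(22,-74,8),(100,119,8),(-100,119,8),(-100,-119,8),(100,-119,8)])/1000
px=np.array([(178,252),(178,354),(556,374),(557,270),(40,48),(65,538),(662,567),(675,78)])/6+[180,165]
def g(p,res=True):
    Q=R.from_euler('ZY',[p[3],-np.pi/6]).as_matrix()
    e=(proj(C,ptsm@Q.T+p[:3])-px)
    return e.ravel() if res else e
r=least_squares(lambda p:g(p)[:8],[.57,.26,.06,0]); print(r.x.round(4),g(r.x,False).round(2))
r=least_squares(g,[.57,.26,.06,0]); print(r.x.round(4),g(r.x,False).round(2))
```

```text
cal [[ 0.4272 -0.2411  0.007 ]
 [ 0.5389 -0.3587  0.007 ]
 [ 0.5252 -0.356   0.007 ]
 [ 0.5763 -0.3174  0.007 ]
 [ 0.5745 -0.3024  0.007 ]
 [ 0.5569 -0.2866  0.007 ]
 [ 0.5385 -0.2936  0.007 ]]
sp [[ 0.5087 -0.0252  0.008 ]
 [ 0.4816 -0.1402  0.008 ]
 [ 0.4964 -0.0832  0.008 ]]
sp yaw 76.745639605663 0.11812862549951843 [ 0.49572535 -0.08025981  0.008     ]
[ 0.48794327 -0.29461353 -0.72626661] -41.61201148219451 [ 0.0009 -0.0004 -0.0003 -0.0006 -0.0006  0.001 ]
tool axes cols
 [[ 0.     0.318  0.948]
 [ 0.     0.948 -0.318]
 [-1.     0.     0.   ]]
[ 0.5627  0.2489  0.0682 -0.0297] [[-0.16 -0.44]
 [ 0.35  0.4 ]
 [-0.16  0.24]
 [-0.03 -0.2 ]
 [ 0.36 -0.37]
 [-0.25 -0.75]
 [ 0.58 -0.55]
 [ 0.93  0.16]]
[ 0.5626  0.2497  0.0663 -0.0261] [[-0.35 -0.13]
 [ 0.22  0.68]
 [-0.37  0.3 ]
 [-0.3  -0.12]
 [ 0.08  0.07]
 [-0.26 -0.44]
 [ 0.45 -0.6 ]
 [ 0.51  0.21]]
```

```bash
cat >> h.py <<'E'
def down(yaw): # tool down, tool y at yaw deg
    a=np.radians(yaw); y=np.array([np.cos(a),np.sin(a),0]); x=np.array([0,0,-1.]); return np.c_[x,y,np.cross(x,y)]
def plan(p,Rt,n=None):
    s=get_state(); R0=Rq(s['orientation']); d=np.array(p)-s['tcp_pos']
    rv=np.degrees(R.from_matrix(R0.T@Rt).as_rotvec())
    print('turn deg',rv.round(2),'shift cm before turn axes',(R0.T@d*100).round(2),'after turn axes',(Rt.T@d*100).round(2),'|d|',np.linalg.norm(d).round(3))
E
python3 -c "
import workcell; print([n for n in dir(workcell) if n[0]!='_']); print(getattr(workcell,'hold_point_z',None))"
```

```text
['MotionError', 'camera_model', 'find_in', 'get_state', 'hand_in', 'hold_point_z', 'read_camera', 'silhouettes']
0.0187
```

step_arm(targets=[[[0, 0, 0], [-0.2, -1.66, 4.32], 8.5], [[0, 0, 0], [-0.2, -1.66, 4.32], 8.5], [[0, 0, 0], [-0.2, -1.66, 4.32], 8.5], [[0, 0, 0], [-0.2, -1.66, 4.32], 8.5], [[0, 0, 0], [-0.2, -1.66, 4.32], 8.5], [[0, 0, 0], [-0.2, -1.66, 4.32], 8.5], [[0, 0, 0], [-0.2, -1.66, 4.32], 8.5], [[0, 0, 0], [-0.2, -1.66, 4.32], 8.5], [[0, 0, 0], [-0.2, -1.66, 4.32], 8.5], [[0, 0, 0], [-0.2, -1.66, 4.32], 8.5]])

```text
clock: 1.65
tcp_pos: [0.5411, 0.2489, 0.2516]
orientation: [0.698, 0.114, 0.698, -0.114]
wrist_force: [0.8, 0.7, 0.2]
finger_gap: 0.0849
```

Run:
```python
from h import *
s=get_state(); im=read_camera('wrist'); save(im,'w1'); np.savez('w1.npz',im=im,p=s['tcp_pos'],o=s['orientation']); print(s['joint_pos'].round(3),s['qvel'].round(3))
C=cam('wrist',s)
Q=R.from_euler('ZY',[-.028,-np.pi/6]).as_matrix()
pts=np.array([(22,71,8),(-22,71,8),(-22,-74,8),(22,-74,8),(100,119,8),(-100,119,8),(-100,-119,8),(100,-119,8)])/1000@Q.T+[.5627,.2493,.067]
print(proj(C,pts).round(1))
```

```text
[0.296 0.35  0.147 1.367 0.    0.62 ] [-0.677  0.376  0.578  0.198  0.001 -0.672]
[[412.1 226.3]
 [396.7 180.3]
 [243.9 226. ]
 [253.9 271.9]
 [499.  299.4]
 [420.6  90.9]
 [185.7 165.4]
 [224.3 372.7]]
```

View pics/w1.png

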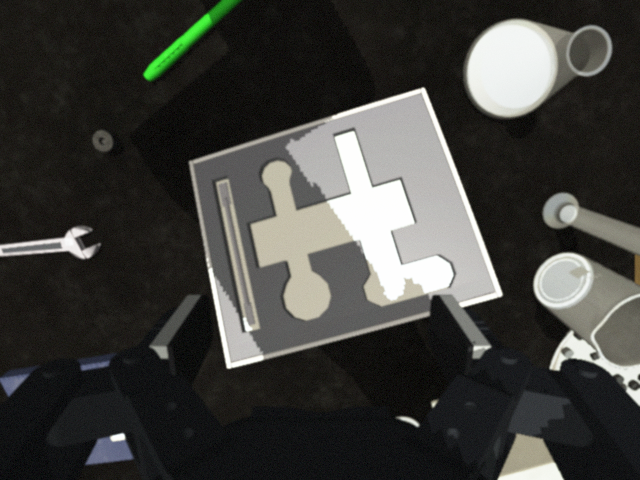

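The wrist view shows the whole tray: trough corners near (405,180), (414,224), (250,225) and (260,268), matching the projection to within a few pixels. The arm was still moving, so I'll take it again settled.

Run:
```python
from h import *
s=get_state(); im=read_camera('wrist'); save(im,'w2'); np.savez('w2.npz',im=im,p=s['tcp_pos'],o=s['orientation']); print(s['tcp_pos'],s['joint_pos'].round(3),s['qvel'].round(3))
crop(im,180,80,330,300,2,'w2c')
```

```text
[0.54674345 0.24433306 0.25115027] [ 0.288  0.354  0.152  1.365 -0.004  0.618] [ 0.059 -0.029 -0.068 -0.006  0.024  0.127]
```

View pics/w2c.png

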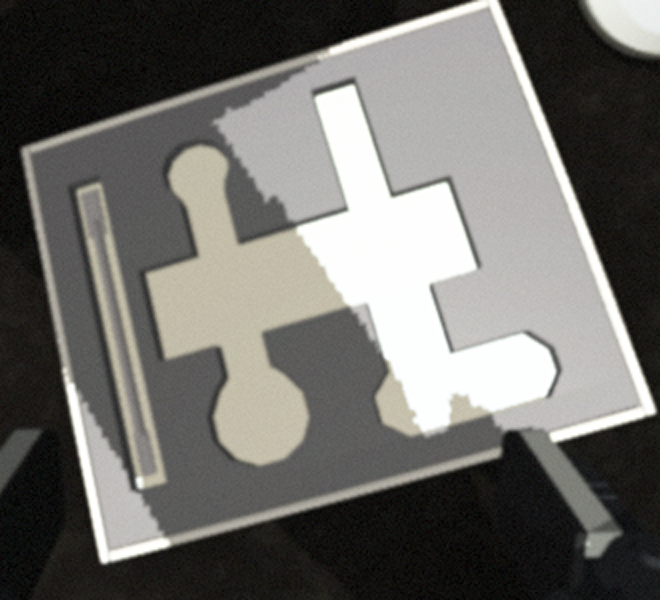

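Run:
```python
from h import *
from scipy.optimize import least_squares
ptsm=np.array([(22,71,8),(-22,71,8),(-22,-74,8),(22,-74,8),(100,119,8),(-100,119,8),(-100,-119,8),(100,-119,8)])/1000
pt=np.array([(178,252),(178,354),(556,374),(557,270),(40,48),(65,538),(662,567),(675,78)])/6+[180,165]
pw=np.array([(480,267),(449,179),(145,272),(164,359),(655,412),(494,0),(22,148),(103,563)])/2+[180,80]
w=np.load('w2.npz'); Cw=cam('wrist',dict(tcp_pos=w['p'],orientation=w['o'])); Ct=cam('top')
def res(p,cs):
    Q=R.from_euler('ZYX',[p[3],-p[4],p[5]]).as_matrix(); X=ptsm@Q.T+p[:3]
    return np.concatenate([proj(c,X)-x for c,x in cs])
x0=[.5627,.249,.067,-.028,np.pi/6,0]
for cs in ([(Cw,pw)],[(Ct,pt),(Cw,pw)]):
    r=least_squares(lambda p:res(list(p)+x0[4:],cs).ravel(),x0[:4]); print(r.x.round(4)); print(res(list(r.x)+x0[4:],cs).round(1).tolist())
r=least_squares(lambda p:res(p,[(Ct,pt),(Cw,pw)]).ravel(),x0); print(r.x.round(4))
plan([.55,-.31,.20],down(-41.6))
```

```text
[ 0.5618  0.2537  0.064  -0.0314]
[[-0.1, 0.7], [-0.3, -1.0], [-1.4, -1.1], [-0.6, 0.9], [-0.1, 0.6], [0.6, -0.5], [1.3, 0.9], [0.8, -0.5]]
[ 0.5621  0.2532  0.0634 -0.0303]
[[-1.6, 0.1], [-1.1, 0.9], [-1.9, 0.8], [-1.7, 0.4], [-1.1, 0.3], [-1.6, -0.4], [-1.2, -0.1], [-0.9, 0.9], [-0.7, 0.9], [-1.0, -0.7], [-1.7, -0.7], [-0.9, 1.2], [-0.9, 0.6], [-0.1, -0.1], [1.1, 1.5], [0.7, -0.4]]
[ 0.5621  0.2533  0.0633 -0.0288  0.5214 -0.0075]
turn deg [ 1.1268e+02  9.0000e-02 -1.2000e-01] shift cm before turn axes [  5.13 -52.45  18.6 ] after turn axes [ 5.09 37.4  41.22] |d| 0.559
```

```bash
cat >> h.py <<'E'
def rows(p,Rt,n,p0=None,R0=None):
    s=get_state(); R0=Rq(s['orientation']) if R0 is None else R0; p0=s['tcp_pos'] if p0 is None else np.array(p0)
    rv=R.from_matrix(R0.T@Rt).as_rotvec(); d=(np.array(p)-p0)/n
    print('turn/row',np.degrees(rv/n).round(2))
    for k in range(n):
        Rk=R0@R.from_rotvec(rv*(k+.5)/n).as_matrix(); print((Rk.T@d*100).round(2).tolist())
E
python3 - <<'E'
from h import *
rows([.54,-.30,.20],down(-41.6),16)
E
```

```text
turn/row [ 7.04  0.01 -0.01]
[0.32, -3.17, 1.28]
[0.32, -2.99, 1.66]
[0.32, -2.76, 2.01]
[0.32, -2.49, 2.34]
[0.32, -2.19, 2.62]
[0.32, -1.85, 2.87]
[0.32, -1.48, 3.08]
[0.32, -1.09, 3.24]
[0.32, -0.69, 3.35]
[0.32, -0.27, 3.4]
[0.32, 0.15, 3.41]
[0.32, 0.56, 3.37]
[0.32, 0.97, 3.27]
[0.32, 1.37, 3.13]
[0.32, 1.74, 2.94]
[0.32, 2.09, 2.7]
```

step_arm(targets=[[[7.04, 0, 0], [0.3, -3.17, 1.28], 8.5], [[7.04, 0, 0], [0.3, -2.99, 1.66], 8.5], [[7.04, 0, 0], [0.3, -2.76, 2.01], 8.5], [[7.04, 0, 0], [0.3, -2.49, 2.34], 8.5], [[7.04, 0, 0], [0.3, -2.19, 2.62], 8.5], [[7.04, 0, 0], [0.3, -1.85, 2.87], 8.5], [[7.04, 0, 0], [0.3, -1.48, 3.08], 8.5], [[7.04, 0, 0], [0.3, -1.09, 3.24], 8.5], [[7.04, 0, 0], [0.3, -0.69, 3.35], 8.5], [[7.04, 0, 0], [0.3, -0.27, 3.4], 8.5]])

```text
clock: 2.75
tcp_pos: [0.5603, -0.0915, 0.2213]
orientation: [0.503, 0.497, 0.503, -0.496]
wrist_force: [0.3, 0.6, 0.3]
finger_gap: 0.085
```

step_arm(targets=[[[7.04, 0, 0], [0.3, 0.15, 3.41], 8.5], [[7.04, 0, 0], [0.3, 0.56, 3.37], 8.5], [[7.04, 0, 0], [0.3, 0.97, 3.27], 8.5], [[7.04, 0, 0], [0.3, 1.37, 3.13], 8.5], [[7.04, 0, 0], [0.3, 1.74, 2.94], 8.5], [[7.04, 0, 0], [0.3, 2.09, 2.7], 8.5], [[0, 0, 0], [0, 0, 0], 8.5], [[0, 0, 0], [0, 0, 0], 8.5], [[0, 0, 0], [0, 0, 0], 8.5], [[0, 0, 0], [0, 0, 0], 8.5]])

```text
clock: 3.75
tcp_pos: [0.5733, -0.2937, 0.2037]
orientation: [0.293, 0.644, 0.293, -0.644]
wrist_force: [-0.1, 0.2, 0.0]
finger_gap: 0.0849
```

Run:
```python
from h import *
s=get_state(); im=read_camera('wrist'); save(im,'w3'); np.savez('w3.npz',im=im,p=s['tcp_pos'],o=s['orientation']); print(s['tcp_pos'],s['joint_pos'].round(3),s['qvel'].round(3))
crop(im,160,80,360,270,2.2,'w3c')
```

```text
[ 0.57325535 -0.29373015  0.20367234] [-0.598  0.458  0.193  1.305  0.     1.689] [ 0.002 -0.001  0.003 -0.003 -0.001  0.001]
```

View pics/w3c.png

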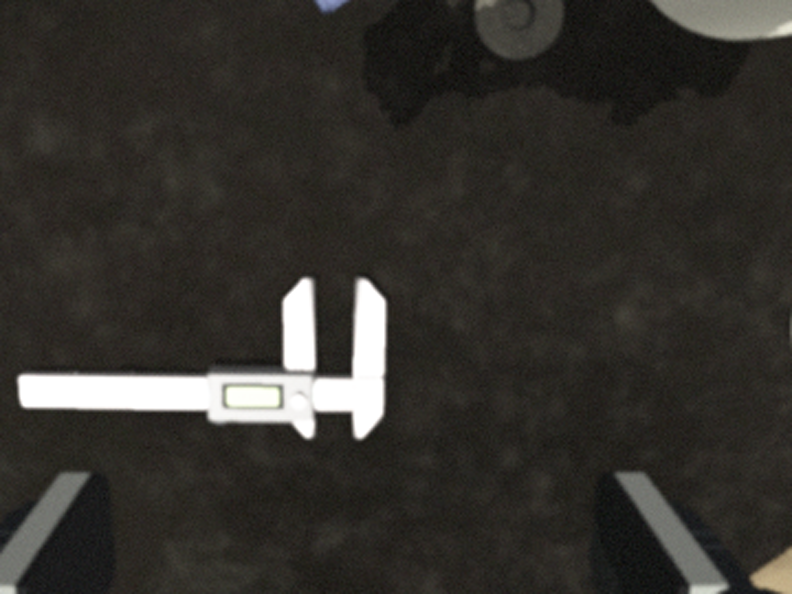

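The crop shows the caliper with its beam horizontal, tail at (20,391) and fixed jaw outer face at column 385. The jaw gap spans columns 314 to 355, so q is about 18 mm. The shortfall in position shows that the shift uses pre-turn axes. Now the fit, including a height check against the top view.

Run:
```python
from h import *
from scipy.optimize import least_squares
w=np.load('w3.npz'); Cw=cam('wrist',dict(tcp_pos=w['p'],orientation=w['o'])); Ct=cam('top')
mod=np.array([(-80,7),(-80,-7),(80,42),(68,51),(80,-8)])/1000
pw=np.array([(19,374.5),(22,408),(386,298),(357,279),(385,411)])/2.2+[160,80]
mt=np.array([(-80,7),(-80,-7),(70,51),(80,42)])/1000
pt=np.array([(522,367),(545,385),(657,75),(688,72)])/5+[340,205]
def tr(p,m,z):
    c,s=np.cos(p[2]),np.sin(p[2]); return np.c_[m@np.array([[c,s],[-s,c]])+p[:2],np.full(len(m),z)]
r=least_squares(lambda p:(proj(Cw,tr(p,mod,.007))-pw).ravel(),[.488,-.2946,-.726]); print('wrist',r.x.round(4),np.degrees(r.x[2]).round(2),r.fun.round(1))
r2=least_squares(lambda p:np.concatenate([(proj(Cw,tr(p,mod,p[3]))-pw).ravel(),(proj(Ct,tr(p,mt,p[3]))-pt).ravel()]),[.488,-.2946,-.726,.007]); print('both +z',r2.x.round(4),r2.fun.round(1))
# q
a=onplane(Cw,np.array([(314.5,300),(355,300),(284,300)])/2.2+[160,80],.007)
c,s=np.cos(r.x[2]),np.sin(r.x[2]); loc=(a[:,:2]-r.x[:2])@np.array([[c,-s],[s,c]]); print('jaw local',loc.round(4))
q=loc[1,0]-loc[0,0]; print('q',q)
t=tr(r.x,np.array([[.068-q/2,.028]]),0)[0]; print('squeeze pt',t)
plan([t[0],t[1],.2],down(np.degrees(r.x[2])))
# spanner in this view?
```

```text
wrist [ 0.4866 -0.2916 -0.7208] -41.3 [ 0.8  0.7  1.  -1.1 -0.6  0.8 -0.2  0.  -0.9 -0.7]
both +z [ 0.4877 -0.2914 -0.7202  0.0109] [-0.1  1.1  0.1 -0.5  0.3  0.9  0.5 -0.  -0.1 -0.2 -0.6 -0.4 -0.7 -0.1
 -0.8 -0.1 -1.5 -0. ]
jaw local [[0.0501 0.0418]
 [0.0674 0.0419]
 [0.0372 0.0418]]
q 0.01723883108272769
squeeze pt [ 0.5497026  -0.30980355  0.        ]
turn deg [ 0.22 -0.01 -0.01] shift cm before turn axes [ 0.37 -0.73  2.76] after turn axes [ 0.37 -0.72  2.76] |d| 0.029
```

step_arm(targets=[[[0, 0, 0], [3.0, -0.12, 0.46], 7.5], [[0, 0, 0], [3.0, -0.12, 0.46], 7.0], [[0, 0, 0], [3.0, -0.12, 0.46], 7.0], [[0, 0, 0], [3.0, -0.12, 0.46], 7.0], [[0, 0, 0], [3.0, -0.12, 0.46], 7.0], [[0, 0, 0], [2.0, -0.12, 0.46], 7.0], [[0, 0, 0], [1.2, 0, 0], 7.0], [[0, 0, 0], [0.8, 0, 0], 7.0], [[0, 0, 0], [0.6, 0, 0], 7.0], [[0, 0, 0], [0, 0, 0], 7.0]], force=20)

```text
clock: 4.8
tcp_pos: [0.5499, -0.311, 0.0073]
orientation: [0.292, 0.644, 0.292, -0.644]
wrist_force: [0.4, 0.3, -0.0]
finger_gap: 0.0696
```

Run:
```python
from h import *
s=get_state(); im=read_camera('wrist'); save(im,'w4'); np.savez('w4.npz',im=im,p=s['tcp_pos'],o=s['orientation']); print(s['tcp_pos'],s['qvel'].round(3),s['wrist_force'])
```

```text
[ 0.54986297 -0.31095256  0.00731802] [-0.003 -0.012  0.012  0.015 -0.001 -0.   ] [ 0.3938193   0.25061022 -0.00675117]
```

View pics/w4.png

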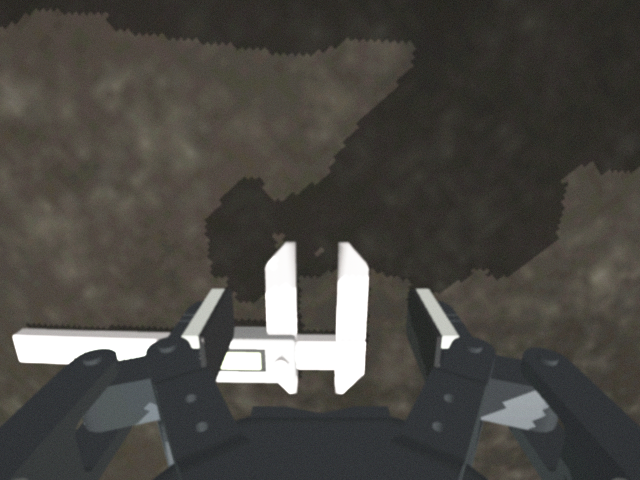

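Both long jaws are at (281,265) and (352,265), centred between the pads. Squeeze now.

step_arm(targets=[[[0, 0, 0], [0.3, 0, 0], 5.0], [[0, 0, 0], [0, 0, 0], 4.4], [[0, 0, 0], [0, 0, 0], 4.0], [[0, 0, 0], [0, 0, 0], 3.6], [[0, 0, 0], [0, 0, 0], 3.2], [[0, 0, 0], [0, 0, 0], 2.8], [[0, 0, 0], [0, 0, 0], 2.5], [[0, 0, 0], [0, 0, 0], 2.2], [[0, 0, 0], [0, 0, 0], 2.0], [[0, 0, 0], [0, 0, 0], 2.0]], force=25)

```text
clock: 5.85
tcp_pos: [0.5483, -0.3102, 0.007]
orientation: [-0.292, -0.644, -0.293, 0.644]
wrist_force: [-7.8, 5.4, 18.8]
finger_gap: 0.0202
```

Run:
```python
from h import *
s=get_state(); im=read_camera('wrist'); save(im,'w5'); print(s['tcp_pos'],s['finger_gap'],s['wrist_force'])
```

```text
[ 0.54829123 -0.31016077  0.00698801] 0.02017301867064391 [-7.78026607  5.43978153 18.80002223]
```

View pics/w5.png

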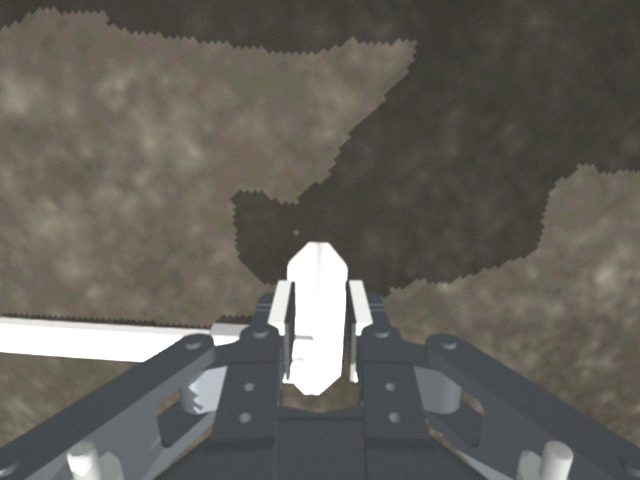

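Jaws look shut at (317,300), but the gap reads 20 mm against an expected 24, with 19 N upward, so the tips may have ridden up onto the jaws. I'll open, back off and look.

step_arm(targets=[[[0, 0, 0], [-0.3, 0, 0], 2.4], [[0, 0, 0], [-0.2, 0, 0], 3.5], [[0, 0, 0], [0, 0, 0], 5.0], [[0, 0, 0], [0, 0, 0], 6.0], [[0, 0, 0], [-1, 0, 0], 7.0], [[0, 0, 0], [-2, 0, 0], 7], [[0, 0, 0], [-3, 0, 0], 7], [[0, 0, 0], [-2, 0, 0], 7], [[0, 0, 0], [0, 0, 0], 7], [[0, 0, 0], [0, 0, 0], 7]])

```text
clock: 6.9
tcp_pos: [0.5498, -0.3114, 0.0897]
orientation: [0.293, 0.644, 0.292, -0.644]
wrist_force: [0.2, 0.0, -0.7]
finger_gap: 0.0703
```

Run:
```python
from h import *
s=get_state(); im=read_camera('wrist'); save(im,'w6'); np.savez('w6.npz',im=im,p=s['tcp_pos'],o=s['orientation']); print(s['tcp_pos'],s['wrist_force'],s['qvel'].round(3))
crop(im,60,170,320,240,2.5,'w6c')
```

```text
[ 0.5497781  -0.31139072  0.08971123] [ 0.19023036  0.01213896 -0.73212194] [-0.002  0.023 -0.032 -0.006 -0.001  0.   ]
```

View pics/w6c.png

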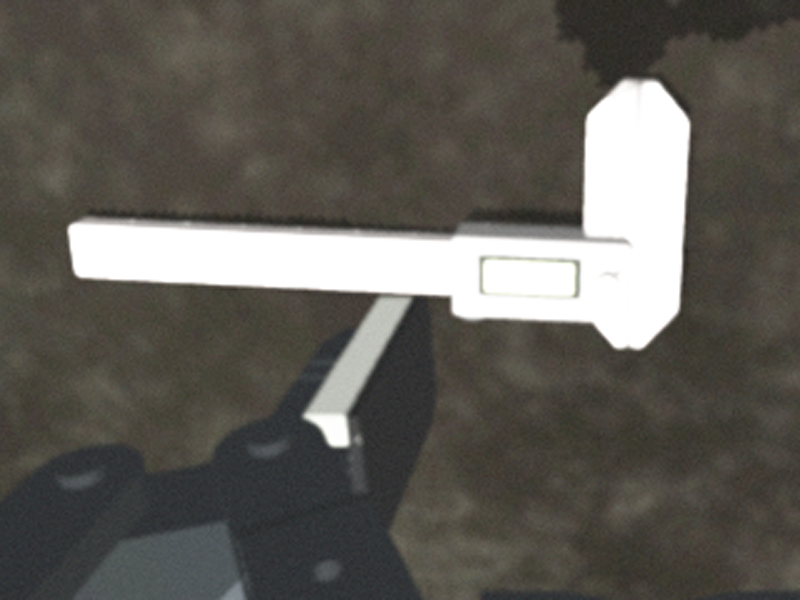

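Run:
```python
from h import *
w=np.load('w6.npz'); im=w['im']; Cw=cam('wrist',dict(tcp_pos=w['p'],orientation=w['o']))
px=np.array([(70,225),(76,278),(586,150),(688,150),(585,190),(686,190),(637,150),(690,125),(586,122),(681,290),(585,122)])/2.5+[60,170]
a=onplane(Cw,px,.007)[:,:2]*1000; print(a.round(1))
print(np.linalg.norm(a[2]-a[3]),np.linalg.norm(a[4]-a[5]))
print('len',np.linalg.norm((a[0]+a[1])/2-(a[9])))
x=(a[9]-(a[0]+a[1])/2);print(np.degrees(np.arctan2(x[1],x[0])))
crop(im,285,190,60,120,6,'w6d')
```

```text
[[ 425.  -221. ]
 [ 414.1 -231.7]
 [ 541.4 -295.8]
 [ 560.7 -312.7]
 [ 534.1 -303.5]
 [ 553.4 -320.5]
 [ 551.1 -304.3]
 [ 565.3 -308.1]
 [ 546.3 -290.4]
 [ 534.3 -340.8]
 [ 546.1 -290.3]]
25.686836624035504 25.76384701572163
len 162.05417298703736
-44.9024646952695
```

View pics/w6d.png

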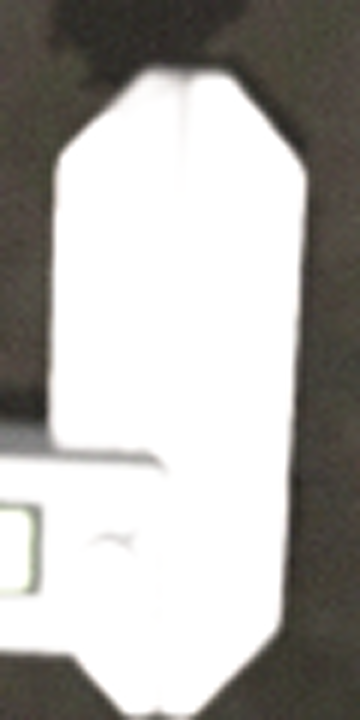

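```bash
cat >> h.py <<'E'
from scipy.optimize import least_squares
def tr(p,m,z):
    c,s=np.cos(p[2]),np.sin(p[2]); return np.c_[np.atleast_2d(m)@np.array([[c,s],[-s,c]])+p[:2],np.full(len(np.atleast_2d(m)),z)]
def fitcal(C,mod,px,x0,z=.007):
    r=least_squares(lambda p:(proj(C,tr(p,mod/1000,z))-px).ravel(),x0); print('fit',r.x.round(4),np.degrees(r.x[2]).round(2),r.fun.round(1)); return r.x
E
python3 - <<'E'
from h import *
w=np.load('w6.npz'); Cw=cam('wrist',dict(tcp_pos=w['p'],orientation=w['o']))
px=np.array([(70,225),(76,278),(690,122),(660,80),(680,308)])/2.5+[60,170]
x=fitcal(Cw,np.array([(-80,7),(-80,-7),(80,42),(70,51),(80,-8)]),px,[.48,-.285,-.77])
t=tr(x,[[.068,.028]],0)[0]; print(t); plan([t[0],t[1],.004],down(np.degrees(x[2])))
E
```

```text
fit [ 0.479  -0.2824 -0.7659] -43.88 [ 2.  -0.2  2.4 -1.8 -0.1  0.1 -3.4  2.1 -0.5 -1.3]
[ 0.54739306 -0.30933485  0.        ]
turn deg [2.69 0.   0.05] shift cm before turn axes [ 8.47 -0.23 -0.01] after turn axes [ 8.46 -0.23  0.  ] |d| 0.085
```

step_arm(targets=[[[2.7, 0, 0], [1.5, -0.23, 0], 4.5], [[0, 0, 0], [2.5, 0, 0], 4.0], [[0, 0, 0], [2.0, 0, 0], 4.0], [[0, 0, 0], [1.2, 0, 0], 4.0], [[0, 0, 0], [0.6, 0, 0], 4.0], [[0, 0, 0], [0.4, 0, 0], 4.0], [[0, 0, 0], [0.3, 0, 0], 4.0], [[0, 0, 0], [0, 0, 0], 4.0], [[0, 0, 0], [0, 0, 0], 4.0], [[0, 0, 0], [0, 0, 0], 4.0]], force=25)

```text
clock: 7.95
tcp_pos: [0.5481, -0.31, 0.005]
orientation: [0.277, 0.651, 0.277, -0.65]
wrist_force: [-0.3, -0.1, 0.3]
finger_gap: 0.0402
```

Run:
```python
from h import *
s=get_state(); im=read_camera('wrist'); save(im,'w7'); print(s['tcp_pos'],s['finger_gap'],s['wrist_force'])
crop(im,220,220,200,200,3,'w7c')
```

```text
[ 0.54814801 -0.30997759  0.00495848] 0.04015502706207592 [-0.26301882 -0.07442959  0.32231689]
```

View pics/w7c.png

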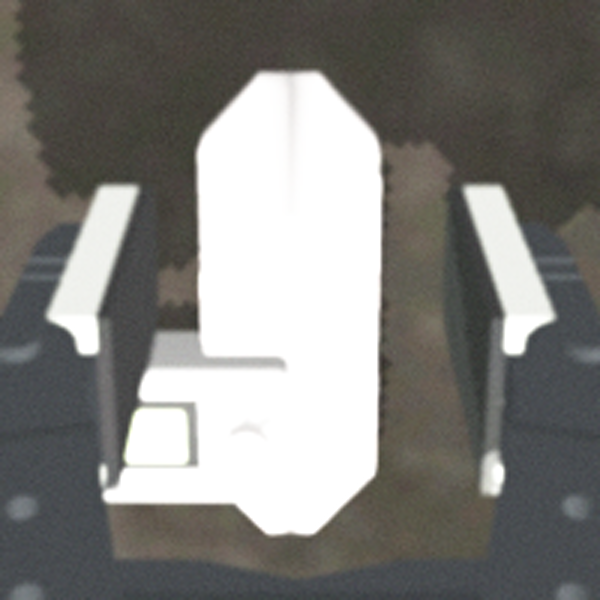

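No contact at z = 5 mm. I'll shift 3 mm away from the housing and 1 mm lower, then close gently to just under 24 mm.

step_arm(targets=[[[0, 0, 0], [0.1, 0, -0.3], 4.0], [[0, 0, 0], [0, 0, 0], 3.6], [[0, 0, 0], [0, 0, 0], 3.2], [[0, 0, 0], [0, 0, 0], 2.9], [[0, 0, 0], [0, 0, 0], 2.7], [[0, 0, 0], [0, 0, 0], 2.6], [[0, 0, 0], [0, 0, 0], 2.5], [[0, 0, 0], [0, 0, 0], 2.4], [[0, 0, 0], [0, 0, 0], 2.35], [[0, 0, 0], [0, 0, 0], 2.35]], force=25)

```text
clock: 9.0
tcp_pos: [0.5496, -0.3073, 0.0033]
orientation: [-0.277, -0.651, -0.277, 0.651]
wrist_force: [-1.7, 1.1, 1.4]
finger_gap: 0.0237
```

Run:
```python
from h import *
s=get_state(); im=read_camera('wrist'); save(im,'w8'); print(s['tcp_pos'],s['finger_gap'],s['wrist_force'])
crop(im,220,220,200,200,3,'w8c')
```

```text
[ 0.5495725  -0.30734844  0.00325302] 0.023681836256649692 [-1.72508559  1.09091318  1.44642148]
```

View pics/w8c.png

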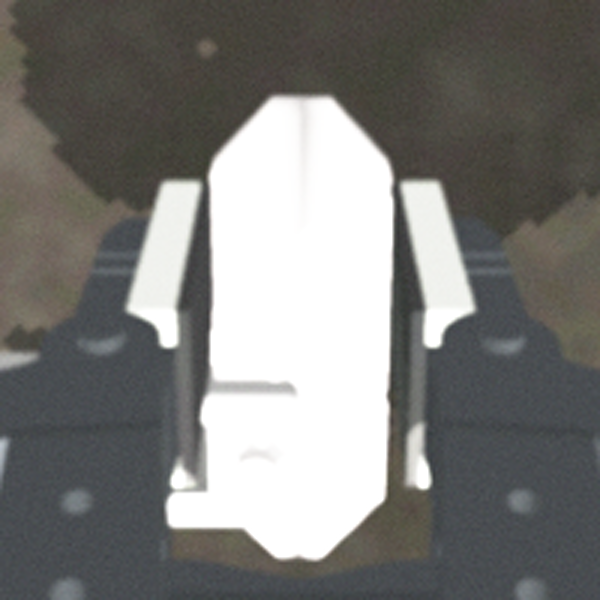

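step_arm(targets=[[[0, 0, 0], [0, 0, 0], 2.3], [[0, 0, 0], [0, 0, 0], 2.2], [[0, 0, 0], [0, 0, 0], 2.1], [[0, 0, 0], [0, 0, 0], 2.1], [[0, 0, 0], [0, 0, 0], 2.1], [[0, 0, 0], [0, 0, 0], 2.1], [[0, 0, 0], [0, 0, 0], 2.1], [[0, 0, 0], [0, 0, 0], 2.1], [[0, 0, 0], [0, 0, 0], 2.1], [[0, 0, 0], [0, 0, 0], 2.1]], force=25)

```text
clock: 10.05
tcp_pos: [0.5497, -0.3075, 0.0033]
orientation: [-0.277, -0.651, -0.277, 0.651]
wrist_force: [-2.5, 1.9, 4.5]
finger_gap: 0.0229
```

Run:
```python
from h import *
s=get_state(); im=read_camera('wrist'); save(im,'w9'); print(s['tcp_pos'],s['finger_gap'],s['wrist_force'])
crop(im,220,220,200,200,3,'w9c')
```

```text
[ 0.54972557 -0.3074633   0.00331645] 0.022874868172867994 [-2.48551466  1.93602966  4.48783734]
```

View pics/w9c.png

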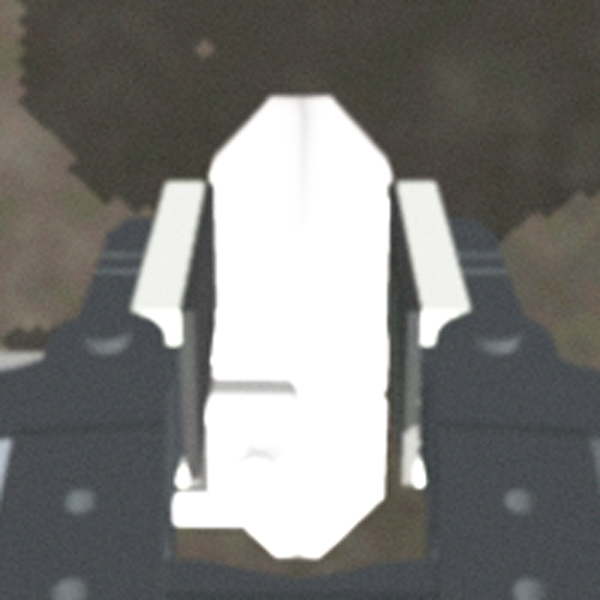

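The jaws are shut: the grip stopped at 22.9 mm against a 21 mm command, with no gap visible between the jaws. I'll release and raise, turning towards the beam grasp.

Run:
```python
from h import *
s=get_state(); Rt=Rq(s['orientation']); y=Rt[:,1]; yaw=np.degrees(np.arctan2(y[1],y[0])); print(yaw)
x=np.array([*(s['tcp_pos'][:2]),np.radians(yaw)]); g=tr(x,[[-.068,-.031]],0)[0]; print(g)
p0=s['tcp_pos']+[0,0,.08]
rows([g[0],g[1],.14],down(yaw+90),11,p0=p0)
```

```text
-43.89226592528906
[ 0.479245   -0.28265922  0.        ]
turn/row [-8.18 -0.    0.  ]
[-0.52, -0.64, 0.24]
[-0.52, -0.66, 0.14]
[-0.52, -0.68, 0.05]
[-0.52, -0.68, -0.05]
[-0.52, -0.66, -0.14]
[-0.52, -0.64, -0.24]
[-0.52, -0.6, -0.33]
[-0.52, -0.54, -0.41]
[-0.52, -0.48, -0.48]
[-0.52, -0.41, -0.54]
[-0.52, -0.33, -0.6]
```

step_arm(targets=[[[0, 0, 0], [0, 0, 0], 3.2], [[0, 0, 0], [0, 0, 0], 4.5], [[0, 0, 0], [-1, 0, 0], 5.5], [[0, 0, 0], [-3, 0, 0], 6], [[0, 0, 0], [-4, 0, 0], 6], [[-8.18, 0, 0], [-0.5, -0.62, 0.3], 6], [[-8.18, 0, 0], [-0.5, -0.66, 0.2], 6], [[-8.18, 0, 0], [-0.5, -0.67, 0.1], 6], [[-8.18, 0, 0], [-0.5, -0.68, 0], 6], [[-8.18, 0, 0], [-0.5, -0.67, -0.1], 6]])

```text
clock: 11.1
tcp_pos: [0.5177, -0.2966, 0.1093]
orientation: [0.489, 0.512, 0.488, -0.511]
wrist_force: [-0.0, 0.2, 0.8]
finger_gap: 0.06
```

step_arm(targets=[[[-8.18, 0, 0], [-0.5, -0.65, -0.2], 6], [[-8.18, 0, 0], [-0.5, -0.62, -0.28], 6], [[-8.18, 0, 0], [-0.5, -0.57, -0.37], 6], [[-8.18, 0, 0], [-0.5, -0.51, -0.45], 6], [[-8.18, 0, 0], [-0.5, -0.45, -0.51], 6], [[-8.18, 0, 0], [-0.5, -0.37, -0.57], 6], [[0, 0, 0], [0, 0, 0], 5], [[0, 0, 0], [0, 0, 0], 4.5], [[0, 0, 0], [0, 0, 0], 4.5], [[0, 0, 0], [0, 0, 0], 4.5]])

```text
clock: 12.1
tcp_pos: [0.4793, -0.2829, 0.138]
orientation: [0.656, 0.265, 0.656, -0.265]
wrist_force: [-1.6, 0.9, 0.2]
finger_gap: 0.045
```

Run:
```python
from h import *
s=get_state(); im=read_camera('wrist'); save(im,'w10'); np.savez('w10.npz',im=im,p=s['tcp_pos'],o=s['orientation']); print(s['tcp_pos'],s['joint_pos'].round(3),s['qvel'].round(3))
crop(im,180,60,280,300,2,'w10c')
print(proj(cam('wrist',s),[.4792,-.2827,.007]))
```

```text
[ 0.47928554 -0.28288389  0.13802875] [-0.678  0.323 -0.174  1.074  0.     0.09 ] [ 0.001  0.001 -0.001 -0.001  0.    -0.007]
[[320.41902354 220.91537733]]
```

View pics/w10c.png

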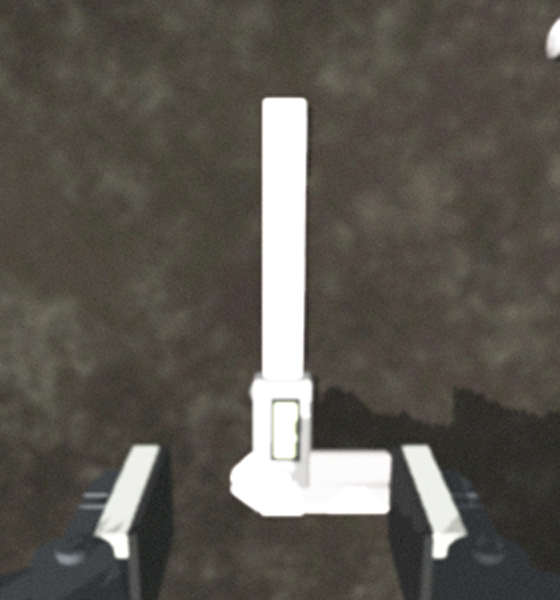

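Run:
```python
from h import *
w=np.load('w10.npz'); Cw=cam('wrist',dict(tcp_pos=w['p'],orientation=w['o']))
px=np.array([(263,98),(307,98.5),(262,376),(303.5,378),(302,514)])/2+[180,60]
x=fitcal(Cw,np.array([(-80,-7),(-80,7),(22,-7),(22,7),(80,7)]),px,[.48,-.285,-.77])
t=x; plan([t[0],t[1],.003],down(np.degrees(x[2])+90))
```

```text
fit [ 0.4798 -0.2816 -0.7703] -44.13 [ 0.9  1.3 -1.1  1.1  1.9 -0.  -0.8 -1.  -0.8 -2.2]
turn deg [ 0.16 -0.02 -0.01] shift cm before turn axes [13.5   0.13 -0.04] after turn axes [13.5   0.13 -0.04] |d| 0.135
```

step_arm(targets=[[[0, 0, 0], [3, 0.1, 0], 4], [[0, 0, 0], [3, 0, 0], 4], [[0, 0, 0], [3, 0, 0], 4], [[0, 0, 0], [2, 0, 0], 4], [[0, 0, 0], [1.2, 0, 0], 4], [[0, 0, 0], [0.8, 0, 0], 4], [[0, 0, 0], [0.5, 0, 0], 4], [[0, 0, 0], [0, 0, 0], 3], [[0, 0, 0], [0, 0, 0], 2], [[0, 0, 0], [0, 0, 0], 1.5]], force=50)

```text
clock: 13.15
tcp_pos: [0.4804, -0.2826, 0.0042]
orientation: [0.656, 0.264, 0.655, -0.265]
wrist_force: [-0.6, -0.2, -0.2]
finger_gap: 0.0149
```

step_arm(targets=[[[0, 0, 0], [0, 0, 0], 1.3], [[0, 0, 0], [0, 0, 0], 1.0], [[0, 0, 0], [0, 0, 0], 1.0], [[0, 0, 0], [0, 0, 0], 1.0], [[0, 0, 0], [0, 0, 0], 1.0], [[0, 0, 0], [-0.5, 0, 0], 1.0], [[0, 0, 0], [-1.5, 0, 0], 1.0], [[0, 0, 0], [-2, 0, 0], 1.0], [[0, 0, 0], [-2, 0, 0], 1.0], [[0, 0, 0], [0, 0, 0], 1.0]], force=60)

```text
clock: 14.15
tcp_pos: [0.4813, -0.2833, 0.0658]
orientation: [0.657, 0.264, 0.654, -0.265]
wrist_force: [0.5, -0.9, -1.9]
finger_gap: 0.0112
```

Run:
```python
from h import *
s=get_state(); im=read_camera('wrist'); save(im,'w11'); np.savez('w11.npz',im=im,p=s['tcp_pos'],o=s['orientation']); print(s['tcp_pos'],s['finger_gap'],s['wrist_force'],s['ft_torque'])
```

```text
[ 0.48133047 -0.28327444  0.06582882] 0.01118191626491564 [ 0.45031329 -0.92337172 -1.90109196] [-0.02324277  0.02079497 -0.08013791]
```

View pics/w11.png

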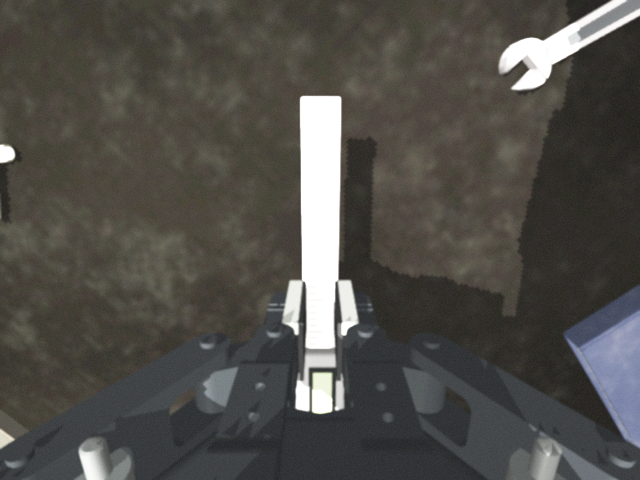

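Run:
```python
from h import *
w=np.load('w11.npz'); S=dict(tcp_pos=w['p'],orientation=w['o']); Cw=cam('wrist',S); Rt=Rq(w['o'])
for xo in (-.082,-.08,-.078):
  for pit in (-2,0,2):
    a=np.radians(pit); P=[w['p']+Rt@np.array([-.003+np.sin(a)*-xo*1,yy,-xo*-1*np.cos(a)]) for yy in (-.007,.007)]
    print(xo,pit,proj(Cw,P).round(1).tolist())
s=get_state()
R1=down(45.8); 
print(Rt.round(3))
```

```text
-0.082 -2 [[300.5, 95.0], [340.6, 95.0]]
-0.082 0 [[300.9, 95.4], [340.2, 95.4]]
-0.082 2 [[301.3, 96.1], [339.8, 96.1]]
-0.08 -2 [[300.5, 101.0], [340.5, 101.0]]
-0.08 0 [[300.9, 101.3], [340.1, 101.3]]
-0.08 2 [[301.3, 101.8], [339.7, 101.8]]
-0.078 -2 [[300.6, 107.0], [340.5, 107.0]]
-0.078 0 [[301.0, 107.1], [340.1, 107.1]]
-0.078 2 [[301.4, 107.5], [339.7, 107.5]]
[[ 0.004  0.693  0.72 ]
 [-0.003  0.72  -0.693]
 [-1.     0.001  0.005]]
```

The caliper is held level with its tail at (321,97), about 1.4 mm towards the tail relative to the tool. Now I'll plan the transfer to a point above the tray, tilted 30°.

```bash
cat >> h.py <<'E'
TR=dict(o=np.array([.5620,.2525,.0645]),yaw=-.030)
def trayR():
    return R.from_euler('ZY',[TR['yaw'],-np.pi/6]).as_matrix()
def trayTool():
    Q=trayR(); return np.c_[-Q[:,2],Q[:,1],Q[:,0]]
def trows(p,Rt,n,p0=None,R0=None):
    "rows with pre-turn axes"
    s=get_state(); R0=Rq(s['orientation']) if R0 is None else R0; p0=s['tcp_pos'] if p0 is None else np.array(p0)
    rv=R.from_matrix(R0.T@Rt).as_rotvec(); d=(np.array(p)-p0)/n; t=np.degrees(rv/n).round(2).tolist()
    for k in range(n):
        Rk=R0@R.from_rotvec(rv*k/n).as_matrix(); print([t,(Rk.T@d*100).round(2).tolist()])
E
python3 - <<'E'
from h import *
s=get_state(); p0=s['tcp_pos']+[0,0,.13]
Q=trayR(); t=TR['o']+Q@np.array([0,.035,.10]); print(t)
trows(t,trayTool(),15,p0=p0)
E
```

```text
[0.51307234 0.28898403 0.15110254]
[[-2.75, -1.9, 0.74], [0.28, 2.9, -2.49]]
[[-2.75, -1.9, 0.74], [0.24, 3.01, -2.36]]
[[-2.75, -1.9, 0.74], [0.2, 3.12, -2.22]]
[[-2.75, -1.9, 0.74], [0.17, 3.22, -2.07]]
[[-2.75, -1.9, 0.74], [0.15, 3.31, -1.92]]
[[-2.75, -1.9, 0.74], [0.13, 3.4, -1.76]]
[[-2.75, -1.9, 0.74], [0.12, 3.47, -1.6]]
[[-2.75, -1.9, 0.74], [0.12, 3.55, -1.44]]
[[-2.75, -1.9, 0.74], [0.12, 3.61, -1.27]]
[[-2.75, -1.9, 0.74], [0.12, 3.67, -1.1]]
[[-2.75, -1.9, 0.74], [0.14, 3.71, -0.93]]
[[-2.75, -1.9, 0.74], [0.16, 3.75, -0.75]]
[[-2.75, -1.9, 0.74], [0.18, 3.78, -0.58]]
[[-2.75, -1.9, 0.74], [0.22, 3.8, -0.4]]
[[-2.75, -1.9, 0.74], [0.26, 3.81, -0.23]]
```

step_arm(targets=[[[0, 0, 0], [-4.3, 0, 0], 1.0], [[0, 0, 0], [-4.3, 0, 0], 1.0], [[0, 0, 0], [-4.4, 0, 0], 1.0], [[-2.75, -1.9, 0.74], [0.28, 2.9, -2.49], 1.0], [[-2.75, -1.9, 0.74], [0.24, 3.01, -2.36], 1.0], [[-2.75, -1.9, 0.74], [0.2, 3.12, -2.22], 1.0], [[-2.75, -1.9, 0.74], [0.17, 3.22, -2.07], 1.0], [[-2.75, -1.9, 0.74], [0.15, 3.31, -1.92], 1.0], [[-2.75, -1.9, 0.74], [0.13, 3.4, -1.76], 1.0], [[-2.75, -1.9, 0.74], [0.12, 3.47, -1.6], 1.0]])

```text
clock: 15.2
tcp_pos: [0.4937, -0.0134, 0.172]
orientation: [0.773, 0.148, 0.599, -0.15]
wrist_force: [-0.2, 0.6, 0.1]
finger_gap: 0.0112
```

step_arm(targets=[[[-2.75, -1.9, 0.74], [0.12, 3.55, -1.44], 1.0], [[-2.75, -1.9, 0.74], [0.12, 3.61, -1.27], 1.0], [[-2.75, -1.9, 0.74], [0.12, 3.67, -1.1], 1.0], [[-2.75, -1.9, 0.74], [0.14, 3.71, -0.93], 1.0], [[-2.75, -1.9, 0.74], [0.16, 3.75, -0.75], 1.0], [[-2.75, -1.9, 0.74], [0.18, 3.78, -0.58], 1.0], [[-2.75, -1.9, 0.74], [0.22, 3.8, -0.4], 1.0], [[-2.75, -1.9, 0.74], [0.26, 3.81, -0.23], 1.0], [[0, 0, 0], [0, 0, 0], 1.0], [[0, 0, 0], [0, 0, 0], 1.0]])

```text
clock: 16.2
tcp_pos: [0.5103, 0.29, 0.1487]
orientation: [0.865, 0.007, 0.502, -0.012]
wrist_force: [-0.0, -0.5, -2.0]
finger_gap: 0.0109
```

Run:
```python
from h import *
s=get_state(); im=read_camera('wrist'); save(im,'w12'); np.savez('w12.npz',im=im,p=s['tcp_pos'],o=s['orientation']); print(s['tcp_pos'],s['joint_pos'].round(3),s['qvel'].round(3))
plan(TR['o']+trayR()@np.array([0,.035,.10]),trayTool())
```

```text
[0.51028088 0.29003732 0.14870274] [ 0.511  0.085 -0.595  0.436 -0.257  0.478] [-0.036 -0.017  0.001  0.011 -0.001  0.   ]
turn deg [ 0.07 -0.26 -0.02] shift cm before turn axes [-0.05 -0.02  0.29] after turn axes [-0.05 -0.02  0.29] |d| 0.003
```

View pics/w12.png

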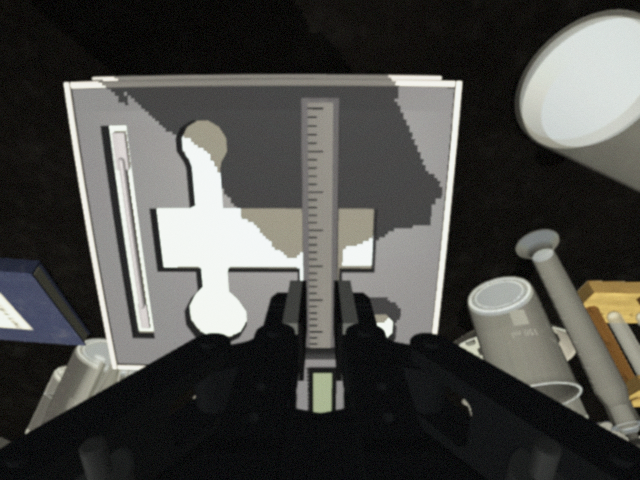

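The view shows the tray squarely below the held caliper: trough corners near (157,209), (375,209), (375,268) and (162,268), beam tail at (320,98). Enlarging to fit.

```bash
python3 - <<'E'
from h import *
im=np.load('w12.npz')['im']
crop(im,50,60,200,150,4,'a1'); crop(im,290,60,190,150,4,'a2'); crop(im,50,200,200,150,4,'a3'); crop(im,290,200,190,150,4,'a4')
E
cd pics; python3 -c "
import cv2,numpy as np
a=[cv2.imread(f'a{i}.png') for i in (1,2,3,4)]
for i,b in enumerate(a): cv2.imwrite(f'b{i+1}.png',b)"
```

```text
(no output)
```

View pics/a1.png

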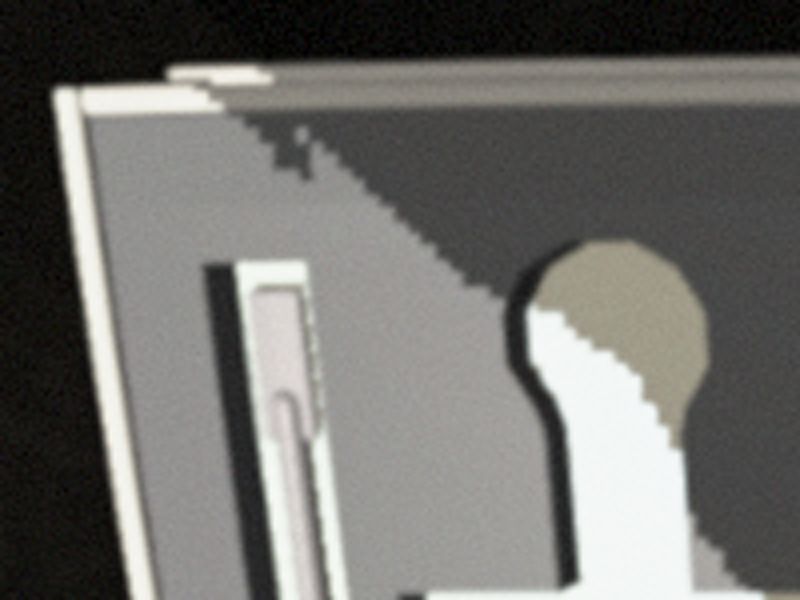

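View pics/a2.png

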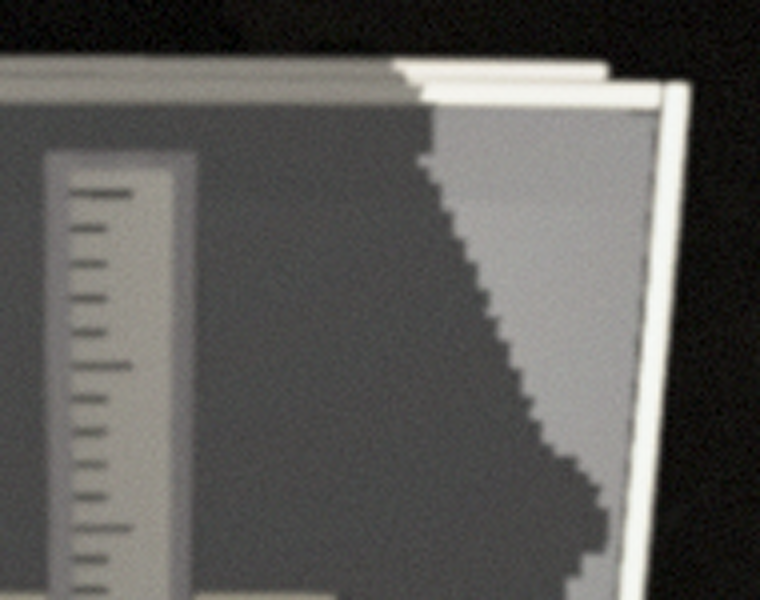

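View pics/a3.png

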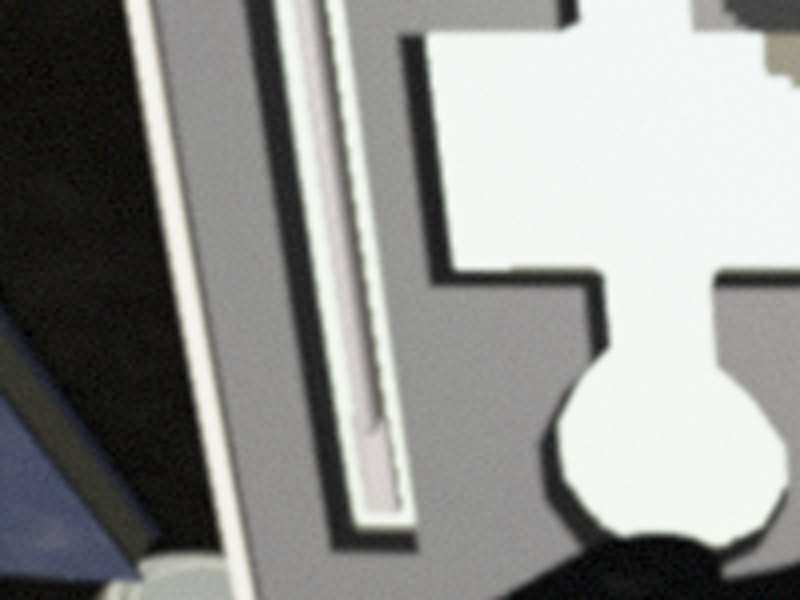

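View pics/a4.png

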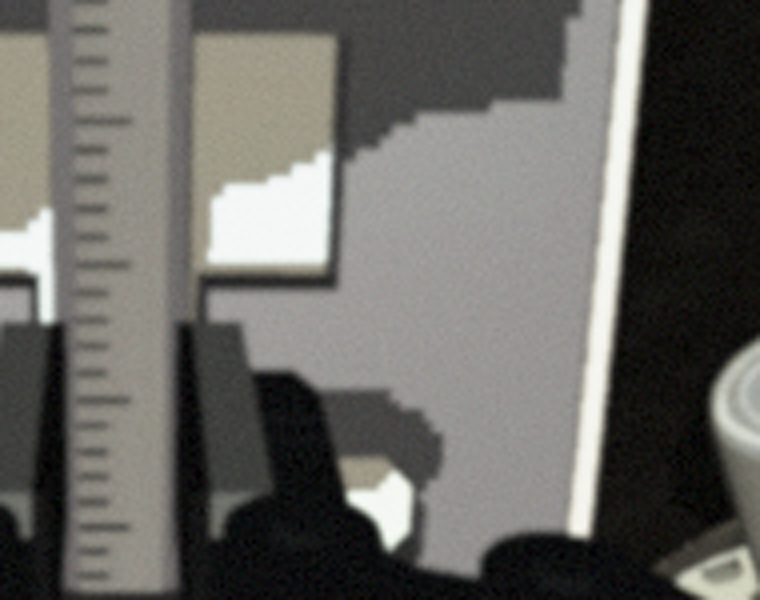

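Run:
```python
from h import *
w=np.load('w12.npz'); Cw=cam('wrist',dict(tcp_pos=w['p'],orientation=w['o'])); Rt=Rq(w['o'])
m=np.array([(22,71,8),(-22,71,8),(-22,-74,8),(22,-74,8),(-76.5,-38,8),(-62,-52.5,8),(-62,-23.5,8),(22,-74,0),(-100,119,8),(-100,-119,8)])/1000
px=np.array([(374.2,271.5),(377.5,208.3),(150.5,208.5),(158,271.5),(202.5,120),(175.8,142.5),(227.2,144),(163.7,267.5),(462.5,81),(63.3,82)])
def res(p):
    Q=R.from_euler('ZYX',[p[3],-p[4] if len(p)>4 else -np.pi/6,p[5] if len(p)>5 else 0]).as_matrix()
    return (proj(Cw,m@Q.T+p[:3])-px)
for x0 in ([.562,.2525,.0645,-.03],[.562,.2525,.0645,-.03,np.pi/6,0]):
    r=least_squares(lambda p:res(p).ravel(),x0,loss='soft_l1'); print(r.x.round(4)); print(res(r.x).round(1).tolist())
    Q=R.from_euler('ZYX',[r.x[3],-r.x[4] if len(x0)>4 else -np.pi/6,r.x[5] if len(x0)>5 else 0]).as_matrix()
    loc=Q.T@(w['p']-r.x[:3])*1000; print('tcp in tray mm',loc.round(2)); 
    D=np.c_[-Q[:,2],Q[:,1],Q[:,0]]; print('turn to align',np.degrees(R.from_matrix(Rt.T@D).as_rotvec()).round(2))
# caliper tail in tool
for z0 in (-.08,-.0815,-.083): print(z0,proj(Cw,[w['p']+Rt@np.array([-.003,yy,z0]) for yy in(-.007,.007)]).round(1).tolist())
```

```text
[ 0.5598  0.2539  0.0661 -0.0315]
[[-0.6, 1.3], [-0.8, 0.4], [0.4, -0.5], [0.8, 0.2], [-3.1, -0.3], [2.0, 1.9], [-2.5, 0.1], [-0.2, -0.2], [0.9, -1.1], [0.9, -0.7]]
tcp in tray mm [-2.56 34.54 96.9 ]
turn to align [ 0.23 -0.29 -0.1 ]
[ 0.5601  0.2544  0.0656 -0.034   0.5266 -0.0235]
[[-0.1, 0.2], [-0.2, -0.3], [0.7, -0.3], [0.9, 0.7], [-1.8, -0.5], [3.0, 1.7], [-1.1, -0.0], [-0.3, 0.3], [-0.0, 0.1], [0.1, -1.6]]
tcp in tray mm [-2.32 31.61 98.24]
turn to align [ 0.36 -0.46 -1.51]
-0.08 [[299.6, 99.6], [338.8, 99.6]]
-0.0815 [[299.5, 95.2], [338.8, 95.2]]
-0.083 [[299.5, 90.8], [338.9, 90.7]]
```

step_arm(targets=[[[0.1, -0.15, 0], [1.5, 0, 0.1], 1.0], [[0.1, -0.15, 0], [2.0, 0, 0.1], 1.0], [[0, 0, 0], [1.5, 0, 0.1], 1.0], [[0, 0, 0], [1.2, 0, 0], 1.0], [[0, 0, 0], [0.6, 0, 0], 1.0], [[0, 0, 0], [0.2, 0, 0], 1.0], [[0, 0, 0], [0, 0, 0], 1.0], [[0, 0, 0], [0, 0, 0], 1.0], [[0, 0, 0], [0, 0, 0], 1.0], [[0, 0, 0], [0, 0, 0], 1.0]])

```text
clock: 17.25
tcp_pos: [0.5498, 0.2891, 0.0925]
orientation: [0.867, 0.009, 0.498, -0.013]
wrist_force: [-0.3, 0.2, -1.2]
finger_gap: 0.0108
```

Run:
```python
from h import *
s=get_state(); im=read_camera('wrist'); save(im,'w13'); np.savez('w13.npz',im=im,p=s['tcp_pos'],o=s['orientation']); print(s['tcp_pos'],s['qvel'].round(3),s['wrist_force'])
crop(im,120,40,300,260,2.5,'w13c')
```

```text
[0.54981448 0.28914592 0.09254827] [ 0.003  0.002 -0.001 -0.001  0.     0.001] [-0.31429265  0.22404872 -1.16943763]
```

View pics/w13.png

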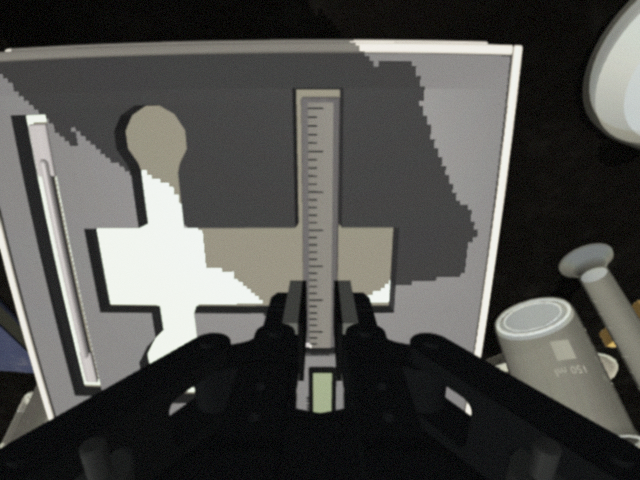

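View pics/w13c.png

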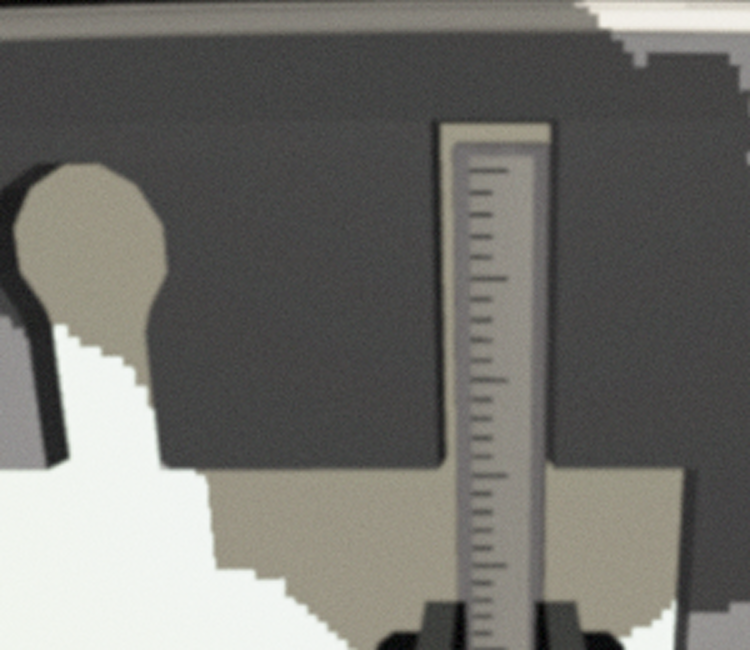

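Run:
```python
from h import *
w=np.load('w13.npz'); Cw=cam('wrist',dict(tcp_pos=w['p'],orientation=w['o'])); Rt=Rq(w['o'])
m=np.array([(-82.5,25.5,8),(-82.5,44.5,8),(-22,25.5,8),(-22,44.5,8),(-22,71,8),(22,71,8),(-22,-74,8)])/1000
px=np.r_[np.array([(434,121),(556,121),(440,466),(551,466),(693,468)])/2.5+[120,40],[(394,308),(84.5,229)]]
def T(p): return R.from_euler('ZYX',[p[3],-p[4] if len(p)>4 else -np.pi/6,p[5] if len(p)>5 else 0]).as_matrix()
def res(p): return (proj(Cw,m@T(p).T+p[:3])-px)
for x0 in ([.562,.2525,.0645,-.03],[.562,.2525,.0645,-.03,np.pi/6,0]):
    r=least_squares(lambda p:res(p).ravel(),x0,loss='soft_l1'); print(r.x.round(4)); print(res(r.x).round(1).tolist())
    Q=T(r.x); loc=Q.T@(w['p']-r.x[:3])*1000; print('tcp in tray mm',loc.round(2)); 
    D=np.c_[-Q[:,2],Q[:,1],Q[:,0]]; print('turn to align',np.degrees(R.from_matrix(Rt.T@D).as_rotvec()).round(2))
for z0 in (-.079,-.08,-.081): print(z0,proj(Cw,[w['p']+Rt@np.array([-.003,yy,z0]) for yy in(-.007,.007)]).round(1).tolist())
```

```text
[ 0.5603  0.2537  0.0655 -0.026 ]
[[1.0, -1.2], [-1.9, -1.5], [1.9, 1.0], [-1.0, 0.8], [0.0, -0.4], [-1.7, 4.5], [1.7, -0.1]]
tcp in tray mm [ 3.64 35.16 29.16]
turn to align [-0.38  0.26 -0.02]
[ 0.5607  0.2536  0.0635 -0.0302  0.4352 -0.0127]
[[1.1, -1.1], [-0.5, -1.2], [2.2, 1.3], [-0.8, 0.9], [-0.2, -0.3], [-3.6, 0.1], [0.5, 0.5]]
tcp in tray mm [ 1.4  34.79 31.78]
turn to align [-0.2   5.32 -0.88]
-0.079 [[299.6, 102.5], [338.7, 102.5]]
-0.08 [[299.6, 99.5], [338.8, 99.5]]
-0.081 [[299.6, 96.6], [338.8, 96.6]]
```

Run:
```python
from h import *
w=np.load('w13.npz'); m=camera_model('wrist'); Tc=m['T_tool_cam']; C=cam('wrist',dict(tcp_pos=np.zeros(3),orientation=[1,0,0,0]))
px=np.r_[np.array([(434,121),(556,121),(440,466),(551,466),(693,468)])/2.5+[120,40],[(84.5,229)]]
for xp in (.016,.020,.024):
    r=rays(C,px); P=C[3]+r*((xp-C[3][0])/r[:,0])[:,None]; print(xp,(P[:,1:]*1000).round(1).tolist())
r=rays(C,np.array([(452,142),(548,142)])/2.5+[120,40]); 
for xp in (-.003,-.005):
  P=C[3]+r*((xp-C[3][0])/r[:,0])[:,None]; print('tail',xp,(P[:,1:]*1000).round(1))
```

```text
0.016 [[-10.4, -85.3], [9.3, -85.3], [-10.4, -27.6], [9.3, -27.6], [34.6, -27.2], [-106.8, -26.4]]
0.02 [[-10.6, -85.6], [9.5, -85.6], [-10.6, -26.5], [9.5, -26.5], [35.4, -26.1], [-109.5, -25.2]]
0.024 [[-10.9, -86.0], [9.7, -86.0], [-10.9, -25.3], [9.8, -25.3], [36.3, -25.0], [-112.2, -24.1]]
tail -0.003 [[ -6.6 -80.9]
 [  7.1 -80.9]]
tail -0.005 [[ -6.5 -80.8]
 [  7.  -80.8]]
```

Slot and beam are parallel. The beam needs to move 0.8 mm along -y and about 2.5 mm down-slope. I'll correct, descend to just above the face and look again.

step_arm(targets=[[[0, 0, 0], [0, -0.04, -0.12], 1.0], [[0, 0, 0], [0, -0.04, -0.13], 1.0], [[0, 0, 0], [0.5, 0, 0], 1.0], [[0, 0, 0], [0.4, 0, 0], 1.0], [[0, 0, 0], [0.3, 0, 0], 1.0], [[0, 0, 0], [0.1, 0, 0], 1.0], [[0, 0, 0], [0, 0, 0], 1.0], [[0, 0, 0], [0, 0, 0], 1.0], [[0, 0, 0], [0, 0, 0], 1.0], [[0, 0, 0], [0, 0, 0], 1.0]])

```text
clock: 18.3
tcp_pos: [0.5542, 0.288, 0.0796]
orientation: [0.867, 0.009, 0.498, -0.013]
wrist_force: [0.5, 0.0, -1.7]
finger_gap: 0.0116
```

Run:
```python
from h import *
s=get_state(); im=read_camera('wrist'); save(im,'w14'); np.savez('w14.npz',im=im,p=s['tcp_pos'],o=s['orientation']); print(s['tcp_pos'],s['qvel'].round(3),s['wrist_force'])
crop(im,260,60,160,120,5,'w14c'); crop(im,220,170,200,150,4,'w14d')
```

```text
[0.55418138 0.28802491 0.07964717] [ 0.001 -0.001 -0.    -0.001 -0.001 -0.   ] [ 0.49501322  0.04331597 -1.65951766]
```

View pics/w14c.png

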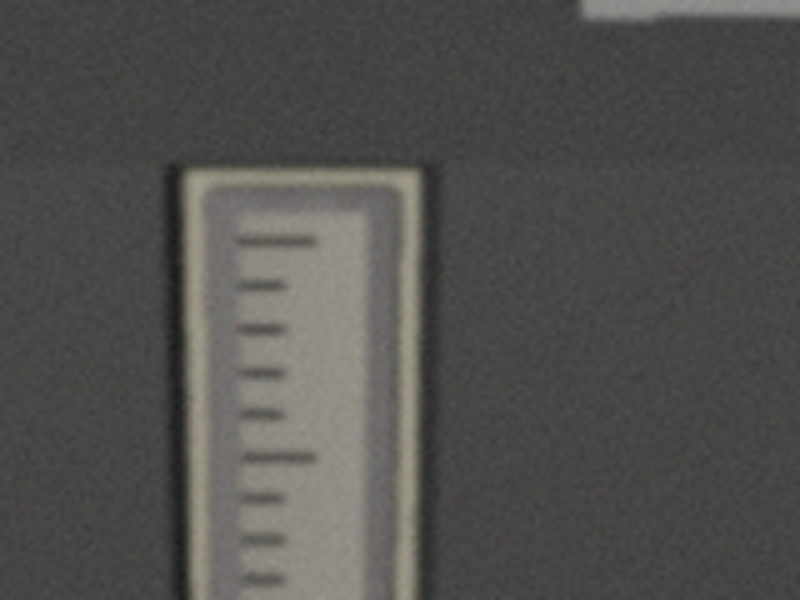

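View pics/w14d.png

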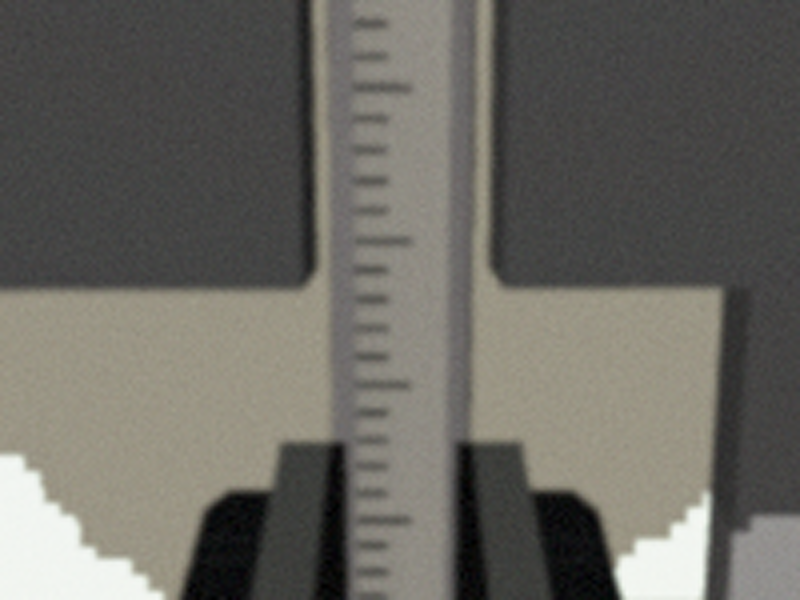

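Run:
```python
from h import *
C=cam('wrist',dict(tcp_pos=np.zeros(3),orientation=[1,0,0,0]))
px=np.r_[np.array([(170,164),(432,164)])/5+[260,60],np.array([(300,287),(503,287),(742,287)])/4+[220,170]]
for xp in (.005,.007,.009):
    r=rays(C,px); P=C[3]+r*((xp-C[3][0])/r[:,0])[:,None]; print(xp,(P[:,1:]*1000).round(1).tolist())
r=rays(C,np.array([(203,185),(402,185)])/5+[260,60]); 
for xp in (-.003,-.005):
  P=C[3]+r*((xp-C[3][0])/r[:,0])[:,None]; print('tail',xp,(P[:,1:]*1000).round(1))
```

```text
0.005 [[-9.5, -82.9], [10.2, -82.9], [-10.2, -24.0], [11.0, -24.0], [36.1, -24.0]]
0.007 [[-9.6, -83.0], [10.3, -83.0], [-10.3, -23.4], [11.2, -23.4], [36.6, -23.4]]
0.009 [[-9.8, -83.1], [10.5, -83.1], [-10.4, -22.7], [11.3, -22.7], [37.1, -22.7]]
tail -0.003 [[ -6.6 -80.9]
 [  7.6 -80.9]]
tail -0.005 [[ -6.5 -80.7]
 [  7.5 -80.7]]
```

Slot edges are at 170 and 432 and the beam at 203 to 402, so it is centred, and the tail gap is about 2.2 mm. Lowering slowly while watching the force.

step_arm(targets=[[[0, 0, 0], [0.1, 0, 0], 1.0], [[0, 0, 0], [0.1, 0, 0], 1.0], [[0, 0, 0], [0.1, 0, 0], 1.0], [[0, 0, 0], [0.1, 0, 0], 1.0], [[0, 0, 0], [0.1, 0, 0], 1.0], [[0, 0, 0], [0.1, 0, 0], 1.0], [[0, 0, 0], [0.1, 0, 0], 1.0], [[0, 0, 0], [0.1, 0, 0], 1.0], [[0, 0, 0], [0, 0, 0], 1.0], [[0, 0, 0], [0, 0, 0], 1.0]])

```text
clock: 19.35
tcp_pos: [0.5581, 0.2879, 0.0725]
orientation: [0.867, 0.009, 0.498, -0.013]
wrist_force: [-0.2, -0.1, -2.2]
finger_gap: 0.0111
```

Run:
```python
from h import *
s=get_state(); im=read_camera('wrist'); save(im,'w15'); np.savez('w15.npz',im=im,p=s['tcp_pos'],o=s['orientation']); print(s['tcp_pos'],s['qvel'].round(3),s['wrist_force'],s['ft_torque'])
a=cv2.resize(im[60:240,220:420],None,fx=4,fy=3.3); save(a[:600],'w15c')
```

```text
[0.5581361  0.28785616 0.07251899] [-0.    -0.002  0.001  0.001 -0.001 -0.001] [-0.16510196 -0.14871447 -2.17611666] [ 0.00592187  0.64536424 -0.00328017]
```

View pics/w15c.png

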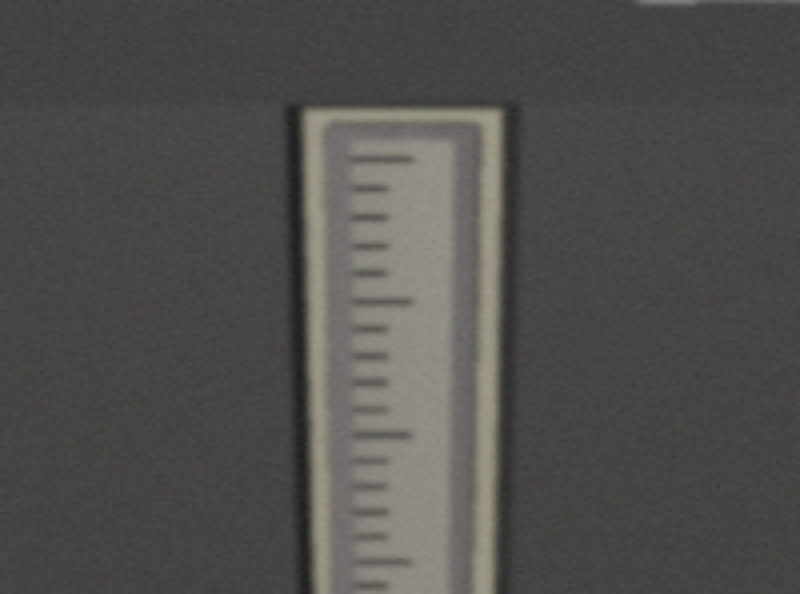

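step_arm(targets=[[[0, 0, 0], [0.05, 0, 0], 1.0], [[0, 0, 0], [0.05, 0, 0], 1.0], [[0, 0, 0], [0.05, 0, 0], 1.0], [[0, 0, 0], [0.05, 0, 0], 1.0], [[0, 0, 0], [0.05, 0, 0], 1.0], [[0, 0, 0], [0.05, 0, 0], 1.0], [[0, 0, 0], [0.05, 0, 0], 1.0], [[0, 0, 0], [0, 0, 0], 1.0], [[0, 0, 0], [0, 0, 0], 1.0], [[0, 0, 0], [0, 0, 0], 1.0]])

```text
clock: 20.4
tcp_pos: [0.5599, 0.2878, 0.0695]
orientation: [0.867, 0.009, 0.498, -0.013]
wrist_force: [-0.4, 0.5, -1.9]
finger_gap: 0.0108
```

Run:
```python
from h import *
s=get_state(); im=read_camera('wrist'); save(im,'w16'); np.savez('w16.npz',im=im,p=s['tcp_pos'],o=s['orientation']); print(s['tcp_pos'],s['qvel'].round(3),s['wrist_force'],s['ft_torque'])
a=cv2.resize(im[60:240,220:420],None,fx=4,fy=3.3); save(a[:600],'w16c')
```

```text
[0.55988835 0.28780001 0.0695204 ] [-0.001 -0.001 -0.001 -0.002  0.001 -0.   ] [-0.36174289  0.46789436 -1.86759241] [ 0.03171252  0.59901087 -0.02885097]
```

View pics/w16c.png

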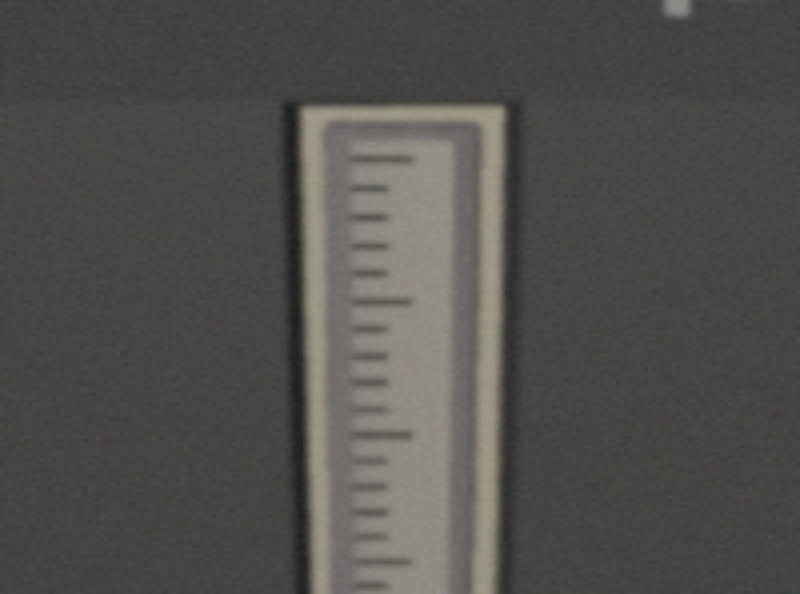

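step_arm(targets=[[[0, 0, 0], [0.05, 0, 0], 1.0], [[0, 0, 0], [0.0, 0, 0], 1.0], [[0, 0, 0], [0.05, 0, 0], 1.0], [[0, 0, 0], [0, 0, 0], 1.0], [[0, 0, 0], [0.05, 0, 0], 1.0], [[0, 0, 0], [0.0, 0, 0], 1.0], [[0, 0, 0], [0.05, 0, 0], 1.0], [[0, 0, 0], [0, 0, 0], 1.0], [[0, 0, 0], [0, 0, 0], 1.0], [[0, 0, 0], [0, 0, 0], 1.0]])

```text
clock: 21.45
tcp_pos: [0.5608, 0.2878, 0.0681]
orientation: [0.867, 0.009, 0.498, -0.013]
wrist_force: [-5.4, -1.0, 5.0]
finger_gap: 0.0108
```

Run:
```python
from h import *
s=get_state(); print(s['tcp_pos'],s['wrist_force'],s['ft_torque'])
```

```text
[0.5607684  0.28780447 0.06808376] [-5.44522797 -1.03016293  4.99173169] [-0.14250096  0.88412328 -0.01427896]
```

Bottom contact is about 9 N along the tray normal. I'll ease off slightly, release gently and retreat along the normal.

step_arm(targets=[[[0, 0, 0], [-0.05, 0, 0], 1.0], [[0, 0, 0], [-0.05, 0, 0], 1.0], [[0, 0, 0], [0, 0, 0], 1.3], [[0, 0, 0], [0, 0, 0], 1.5], [[0, 0, 0], [0, 0, 0], 1.8], [[0, 0, 0], [0, 0, 0], 2.2], [[0, 0, 0], [0, 0, 0], 2.6], [[0, 0, 0], [0, 0, 0], 2.8], [[0, 0, 0], [0, 0, 0], 2.8], [[0, 0, 0], [-0.3, 0, 0], 2.8]], force=20)

```text
clock: 22.45
tcp_pos: [0.5587, 0.2877, 0.071]
orientation: [0.867, 0.009, 0.499, -0.013]
wrist_force: [0.0, 0.1, -0.1]
finger_gap: 0.028
```

step_arm(targets=[[[0, 0, 0], [-0.5, 0, 0], 2.8], [[0, 0, 0], [-1, 0, 0], 2.8], [[0, 0, 0], [-2, 0, 0], 2.8], [[0, 0, 0], [-3, 0, 0], 2.8], [[0, 0, 0], [-3, 0, 0], 2.8], [[0, 0, 0], [-3, 0, 0], 2.8], [[0, 0, 0], [-3, 0, 0], 4], [[0, 0, 0], [0, 0, 0], 5], [[0, 0, 0], [0, 0, 0], 6], [[0, 0, 0], [0, 0, 0], 6]])

```text
clock: 23.45
tcp_pos: [0.4805, 0.2896, 0.2045]
orientation: [0.867, 0.009, 0.499, -0.013]
wrist_force: [-0.6, -0.0, 0.2]
finger_gap: 0.0596
```

Run:
```python
from h import *
s=get_state(); im=read_camera('wrist'); save(im,'w17'); np.savez('w17.npz',im=im,p=s['tcp_pos'],o=s['orientation']); print(s['tcp_pos'],s['wrist_force'])
crop(im,190,80,280,220,2.8,'w17c')
```

```text
[0.4804928  0.28960916 0.20447177] [-0.57664062 -0.02948529  0.17381451]
```

View pics/w17c.png

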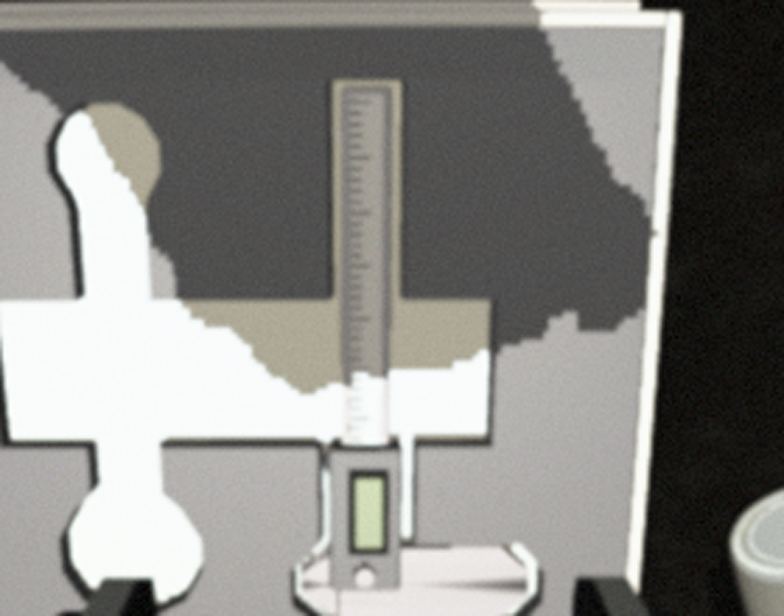

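The caliper lies in its cut-out, with margins visible all round: tail at (367,85), jaws at (415,580). Now to the spanner.

Run:
```python
from h import *
trows([.494,-.078,.15],down(166.7),13)
```

```text
[[-5.9, 1.95, 1.58], [0.45, -2.82, -0.04]]
[[-5.9, 1.95, 1.58], [0.38, -2.82, -0.31]]
[[-5.9, 1.95, 1.58], [0.32, -2.78, -0.59]]
[[-5.9, 1.95, 1.58], [0.27, -2.71, -0.86]]
[[-5.9, 1.95, 1.58], [0.23, -2.62, -1.13]]
[[-5.9, 1.95, 1.58], [0.2, -2.49, -1.38]]
[[-5.9, 1.95, 1.58], [0.18, -2.34, -1.63]]
[[-5.9, 1.95, 1.58], [0.18, -2.17, -1.85]]
[[-5.9, 1.95, 1.58], [0.19, -1.97, -2.06]]
[[-5.9, 1.95, 1.58], [0.21, -1.76, -2.24]]
[[-5.9, 1.95, 1.58], [0.25, -1.52, -2.41]]
[[-5.9, 1.95, 1.58], [0.29, -1.28, -2.54]]
[[-5.9, 1.95, 1.58], [0.35, -1.02, -2.65]]
```

step_arm(targets=[[[-5.9, 1.95, 1.58], [0.45, -2.82, -0.04], 6], [[-5.9, 1.95, 1.58], [0.38, -2.82, -0.31], 6], [[-5.9, 1.95, 1.58], [0.32, -2.78, -0.59], 6], [[-5.9, 1.95, 1.58], [0.27, -2.71, -0.86], 6], [[-5.9, 1.95, 1.58], [0.23, -2.62, -1.13], 6], [[-5.9, 1.95, 1.58], [0.2, -2.49, -1.38], 6], [[-5.9, 1.95, 1.58], [0.18, -2.34, -1.63], 6], [[-5.9, 1.95, 1.58], [0.18, -2.17, -1.85], 6], [[-5.9, 1.95, 1.58], [0.19, -1.97, -2.06], 6], [[-5.9, 1.95, 1.58], [0.21, -1.76, -2.24], 6]])

```text
clock: 24.5
tcp_pos: [0.4911, 0.0057, 0.162]
orientation: [0.659, -0.349, 0.568, 0.349]
wrist_force: [0.9, 0.3, 0.0]
finger_gap: 0.0598
```

step_arm(targets=[[[-5.9, 1.95, 1.58], [0.25, -1.52, -2.41], 6], [[-5.9, 1.95, 1.58], [0.29, -1.28, -2.54], 6], [[-5.9, 1.95, 1.58], [0.35, -1.02, -2.65], 6], [[0, 0, 0], [0, 0, 0], 5], [[0, 0, 0], [0, 0, 0], 4], [[0, 0, 0], [0, 0, 0], 4], [[0, 0, 0], [0, 0, 0], 4], [[0, 0, 0], [0, 0, 0], 4], [[0, 0, 0], [0, 0, 0], 4], [[0, 0, 0], [0, 0, 0], 4]])

```text
clock: 25.5
tcp_pos: [0.4948, -0.0771, 0.1511]
orientation: [0.555, -0.439, 0.554, 0.439]
wrist_force: [-0.3, -0.9, 0.5]
finger_gap: 0.0401
```

Run:
```python
from h import *
s=get_state(); im=read_camera('wrist'); save(im,'w18'); np.savez('w18.npz',im=im,p=s['tcp_pos'],o=s['orientation']); print(s['tcp_pos'],s['joint_pos'].round(3),s['qvel'].round(3))
crop(im,200,60,240,320,1.85,'w18c')
plan([.494,-.078,.15],down(166.7))
```

```text
[ 0.49479554 -0.07711312  0.1511455 ] [-3.160e-01  2.100e-01 -2.920e-01  1.067e+00  1.000e-03 -1.656e+00] [-0.004  0.003  0.001  0.002  0.002 -0.001]
turn deg [0.09 0.04 0.06] shift cm before turn axes [ 0.11  0.06 -0.1 ] after turn axes [ 0.11  0.06 -0.1 ] |d| 0.002
```

View pics/w18.png

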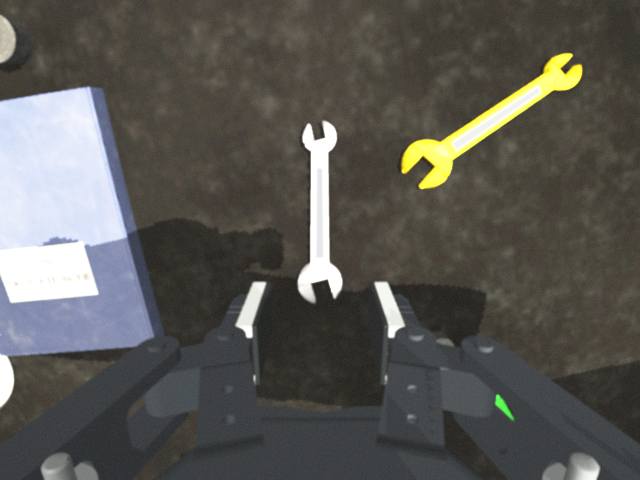

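View pics/w18c.png

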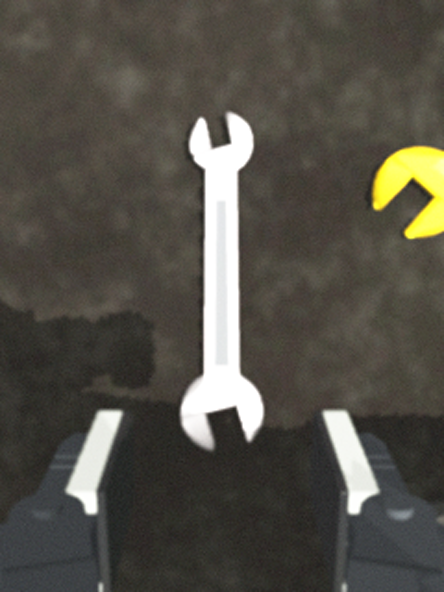

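The crop confirms the silver spanner, centred at (320,215) and aligned with the tool: small head at (320,137), large head at (320,282). The yellow one at (490,120) is not meant.

Run:
```python
from h import *
w=np.load('w18.npz'); S=dict(tcp_pos=w['p'],orientation=w['o']); C=cam('wrist',S); Rt=Rq(w['o'])
px=np.array([(230,111),(222,451),(189,143),(254,143),(180,412),(264,412),(204,260),(240,260)])/1.85+[200,60]
P=onplane(C,px,.008)-w['p']; print((P@Rt*1000).round(1))
# height from top view: spanner heads
Ct=cam('top'); 
A=rays(Ct,np.array([(85,197),(323,258)])/5+[340,205]); B=rays(C,np.array([(222,412),(221.5,143)])/1.85+[200,60])
for a,b in zip(A,B):
    t=np.linalg.lstsq(np.c_[a,-b],C[3]-Ct[3],rcond=None)[0]; print('two-view',(Ct[3]+a*t[0]).round(4),(C[3]+b*t[1]).round(4))
```

```text
[[143.1   4.  -73.4]
 [143.2   0.7  76.2]
 [143.1 -12.5 -60.9]
 [143.1  13.7 -60.9]
 [143.2 -18.2  56.8]
 [143.2  19.7  56.8]
 [143.1  -6.8 -12.9]
 [143.1   8.4 -12.9]]
two-view [ 0.5079 -0.0247  0.0152] [ 0.5065 -0.0247  0.015 ]
two-view [ 0.4798 -0.1371  0.0274] [ 0.4803 -0.1369  0.0274]
```

step_arm(targets=[[[0, 0, 0], [4, 0.07, 0.05], 4], [[0, 0, 0], [4, 0, 0], 4], [[0, 0, 0], [3, 0, 0], 4], [[0, 0, 0], [2, 0, 0], 4], [[0, 0, 0], [1.0, 0, 0], 4], [[0, 0, 0], [0.5, 0, 0], 4], [[0, 0, 0], [0.2, 0, 0], 4], [[0, 0, 0], [0, 0, 0], 3], [[0, 0, 0], [0, 0, 0], 2], [[0, 0, 0], [0, 0, 0], 1.4]], force=50)

```text
clock: 26.55
tcp_pos: [0.4951, -0.0769, 0.0047]
orientation: [0.555, -0.44, 0.554, 0.439]
wrist_force: [-0.0, -0.0, -0.1]
finger_gap: 0.0143
```

step_arm(targets=[[[0, 0, 0], [0, 0, 0], 1.1], [[0, 0, 0], [0, 0, 0], 0.9], [[0, 0, 0], [0, 0, 0], 0.9], [[0, 0, 0], [0, 0, 0], 0.9], [[0, 0, 0], [-0.5, 0, 0], 0.9], [[0, 0, 0], [-2, 0, 0], 0.9], [[0, 0, 0], [-4, 0, 0], 0.9], [[0, 0, 0], [-4, 0, 0], 0.9], [[0, 0, 0], [-4, 0, 0], 0.9], [[0, 0, 0], [-4.5, 0, 0], 0.9]], force=60)

```text
clock: 27.55
tcp_pos: [0.4932, -0.0765, 0.1951]
orientation: [0.554, -0.439, 0.554, 0.44]
wrist_force: [1.2, -0.0, -1.3]
finger_gap: 0.0097
```

Run:
```python
from h import *
s=get_state(); im=read_camera('wrist'); save(im,'w19'); np.savez('w19.npz',im=im,p=s['tcp_pos'],o=s['orientation']); print(s['tcp_pos'],s['finger_gap'],s['wrist_force'])
TR['o']=np.array([.5603,.2537,.0655]); TR['yaw']=-.028
t=TR['o']+trayR()@np.array([0,-.038,.09]); print(t)
trows(t,trayTool(),13)
```

```text
[ 0.49321922 -0.07650048  0.19509727] 0.009710858243989711 [ 1.19975341 -0.03003432 -1.25068254]
[0.51425378 0.21697473 0.14344229]
[[5.89, -1.9, -1.54], [0.45, 0.39, 2.24]]
[[5.89, -1.9, -1.54], [0.51, 0.63, 2.17]]
[[5.89, -1.9, -1.54], [0.56, 0.87, 2.07]]
[[5.89, -1.9, -1.54], [0.6, 1.09, 1.95]]
[[5.89, -1.9, -1.54], [0.64, 1.3, 1.81]]
[[5.89, -1.9, -1.54], [0.66, 1.49, 1.64]]
[[5.89, -1.9, -1.54], [0.66, 1.67, 1.46]]
[[5.89, -1.9, -1.54], [0.66, 1.83, 1.26]]
[[5.89, -1.9, -1.54], [0.65, 1.96, 1.04]]
[[5.89, -1.9, -1.54], [0.63, 2.08, 0.81]]
[[5.89, -1.9, -1.54], [0.59, 2.16, 0.57]]
[[5.89, -1.9, -1.54], [0.55, 2.23, 0.33]]
[[5.89, -1.9, -1.54], [0.49, 2.26, 0.08]]
```

View pics/w19.png

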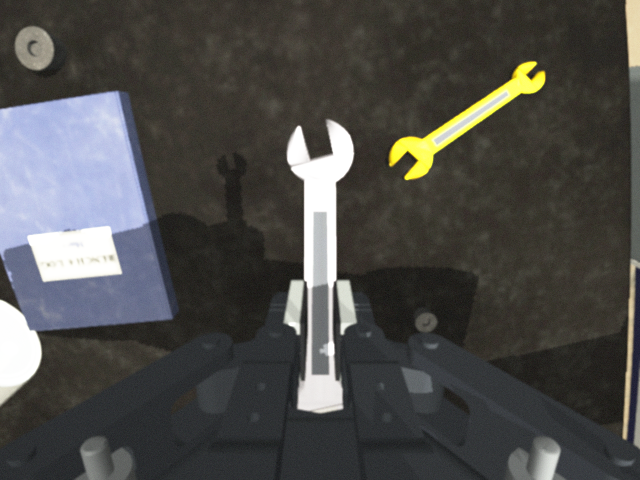

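step_arm(targets=[[[5.89, -1.9, -1.54], [0.45, 0.39, 2.24], 0.9], [[5.89, -1.9, -1.54], [0.51, 0.63, 2.17], 0.9], [[5.89, -1.9, -1.54], [0.56, 0.87, 2.07], 0.9], [[5.89, -1.9, -1.54], [0.6, 1.09, 1.95], 0.9], [[5.89, -1.9, -1.54], [0.64, 1.3, 1.81], 0.9], [[5.89, -1.9, -1.54], [0.66, 1.49, 1.64], 0.9], [[5.89, -1.9, -1.54], [0.66, 1.67, 1.46], 0.9], [[5.89, -1.9, -1.54], [0.66, 1.83, 1.26], 0.9], [[5.89, -1.9, -1.54], [0.65, 1.96, 1.04], 0.9], [[5.89, -1.9, -1.54], [0.63, 2.08, 0.81], 0.9]])

```text
clock: 28.6
tcp_pos: [0.5066, 0.1505, 0.1484]
orientation: [0.829, -0.102, 0.541, 0.099]
wrist_force: [0.4, -0.3, -0.5]
finger_gap: 0.01
```

step_arm(targets=[[[5.89, -1.9, -1.54], [0.59, 2.16, 0.57], 0.9], [[5.89, -1.9, -1.54], [0.55, 2.23, 0.33], 0.9], [[5.89, -1.9, -1.54], [0.49, 2.26, 0.08], 0.9], [[0, 0, 0], [0, 0, 0], 0.9], [[0, 0, 0], [0, 0, 0], 0.9], [[0, 0, 0], [1.5, 0, 0], 0.9], [[0, 0, 0], [2, 0, 0], 0.9], [[0, 0, 0], [1.5, 0, 0], 0.9], [[0, 0, 0], [0, 0, 0], 0.9], [[0, 0, 0], [0, 0, 0], 0.9]])

```text
clock: 29.6
tcp_pos: [0.5356, 0.2162, 0.0915]
orientation: [0.863, 0.008, 0.504, -0.012]
wrist_force: [-0.6, -0.2, -0.8]
finger_gap: 0.0102
```

Run:
```python
from h import *
TR['o']=np.array([.5603,.2537,.0655]); TR['yaw']=-.028
s=get_state(); im=read_camera('wrist'); save(im,'w20'); np.savez('w20.npz',im=im,p=s['tcp_pos'],o=s['orientation']); print(s['tcp_pos'],s['qvel'].round(3),s['wrist_force'])
print('tcp in tray',(trayR().T@(s['tcp_pos']-TR['o'])*1000).round(1)); plan(s['tcp_pos'],trayTool())
crop(im,200,60,240,180,3.3,'w20c')
```

```text
[0.53563152 0.21619982 0.09151912] [ 0.011 -0.016  0.007 -0.002 -0.002  0.005] [-0.64831217 -0.1639484  -0.76922339]
tcp in tray [ -7.4 -38.2  34.3]
turn deg [-0.11 -0.54 -0.07] shift cm before turn axes [ 0.04 -0.04 -0.04] after turn axes [ 0.04 -0.04 -0.04] |d| 0.001
```

View pics/w20.png

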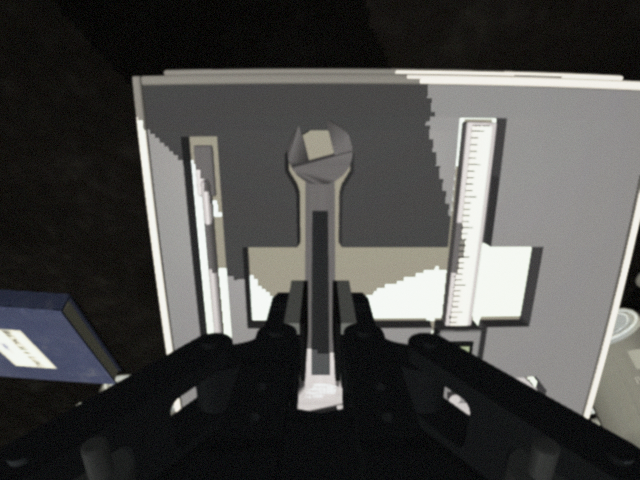

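View pics/w20c.png

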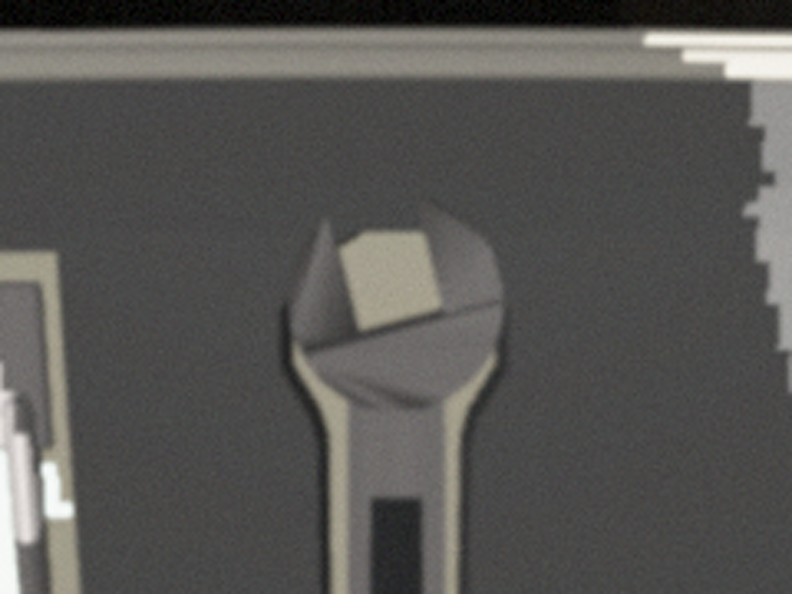

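Shank and slot are laterally centred (394 against 395 in the crop), and the spanner needs about 7 mm up-slope. Correcting and descending, then another look.

step_arm(targets=[[[0, -0.2, 0], [0, 0, 0.25], 0.9], [[0, -0.2, 0], [0, 0, 0.25], 0.9], [[0, 0, 0], [0, 0, 0.2], 0.9], [[0, 0, 0], [0.5, 0, 0], 0.9], [[0, 0, 0], [0.5, 0, 0], 0.9], [[0, 0, 0], [0.4, 0, 0], 0.9], [[0, 0, 0], [0.2, 0, 0], 0.9], [[0, 0, 0], [0, 0, 0], 0.9], [[0, 0, 0], [0, 0, 0], 0.9], [[0, 0, 0], [0, 0, 0], 0.9]])

```text
clock: 30.65
tcp_pos: [0.5497, 0.217, 0.0811]
orientation: [0.865, 0.008, 0.501, -0.012]
wrist_force: [-0.6, 0.5, -0.8]
finger_gap: 0.0099
```

Run:
```python
from h import *
TR['o']=np.array([.5603,.2537,.0655]); TR['yaw']=-.028
s=get_state(); im=read_camera('wrist'); save(im,'w21'); np.savez('w21.npz',im=im,p=s['tcp_pos'],o=s['orientation']); print(s['tcp_pos'],s['qvel'].round(3),s['wrist_force'])
print('tcp in tray',(trayR().T@(s['tcp_pos']-TR['o'])*1000).round(1))
crop(im,220,80,200,170,4,'w21c')
```

```text
[0.54966147 0.21695839 0.08114471] [ 0.001 -0.004 -0.001  0.002 -0.002 -0.001] [-0.63270531  0.51436452 -0.77291184]
tcp in tray [ -0.5 -37.   18.4]
```

View pics/w21c.png

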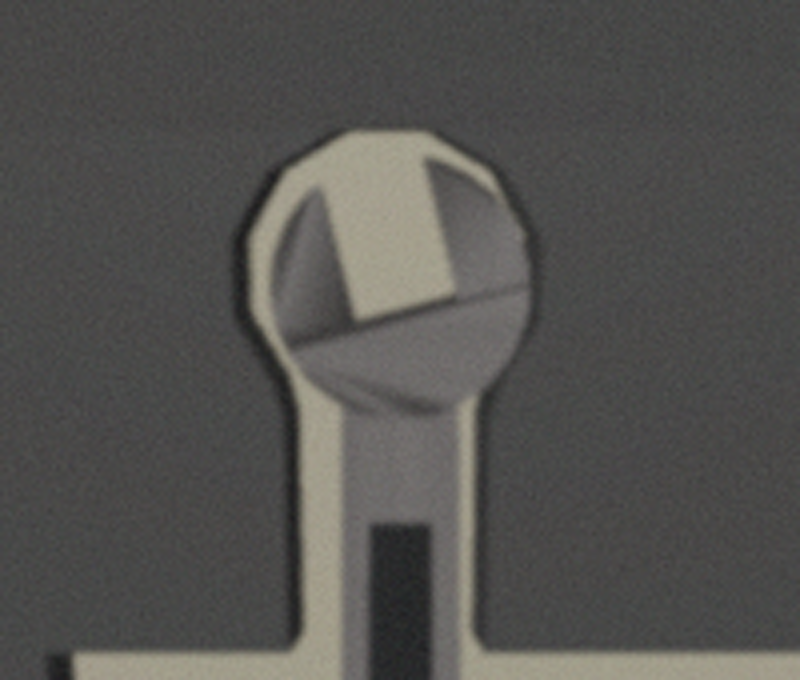

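Run:
```python
from h import *
C=cam('wrist',dict(tcp_pos=np.zeros(3),orientation=[1,0,0,0]))
def f(px,xp):
    r=rays(C,np.array(px)/4+[220,80]); return ((C[3]+r*((xp-C[3][0])/r[:,0])[:,None])[:,1:]*1000).round(1).tolist()
print('slot end, sides, trough edge, shank',f([(390,129),(240,270),(538,270),(270,652),(530,652),(292,500),(485,500)],.0104))
print('spanner head sides, shank, prongs',f([(272,285),(532,285),(343,500),(460,500),(424,157)],-.0035))
```

```text
slot end, sides, trough edge, shank [[-0.7, -75.9], [-15.9, -62.3], [14.2, -62.3], [-13.8, -21.7], [14.4, -21.7], [-11.1, -38.5], [9.2, -38.5]]
spanner head sides, shank, prongs [[-11.5, -61.8], [12.4, -61.8], [-5.2, -41.6], [6.0, -41.6], [2.5, -73.2]]
```

Lengthwise it is within 0.5 mm; sideways the spanner must move 1.3 mm along -y.

step_arm(targets=[[[0, 0, 0], [0, -0.07, 0], 0.9], [[0, 0, 0], [0, -0.06, 0], 0.9], [[0, 0, 0], [0.2, 0, 0], 0.9], [[0, 0, 0], [0.2, 0, 0], 0.9], [[0, 0, 0], [0.1, 0, 0], 0.9], [[0, 0, 0], [0.1, 0, 0], 0.9], [[0, 0, 0], [0.1, 0, 0], 0.9], [[0, 0, 0], [0.1, 0, 0], 0.9], [[0, 0, 0], [0, 0, 0], 0.9], [[0, 0, 0], [0, 0, 0], 0.9]])

```text
clock: 31.7
tcp_pos: [0.5535, 0.2155, 0.0741]
orientation: [0.865, 0.008, 0.501, -0.012]
wrist_force: [1.1, 0.8, -1.8]
finger_gap: 0.01
```

Run:
```python
from h import *
s=get_state(); im=read_camera('wrist'); save(im,'w22'); print(s['tcp_pos'],s['wrist_force'])
crop(im,220,80,200,170,4,'w22c')
```

```text
[0.55354925 0.21550723 0.0740887 ] [ 1.1096853   0.82052768 -1.81979221]
```

View pics/w22c.png

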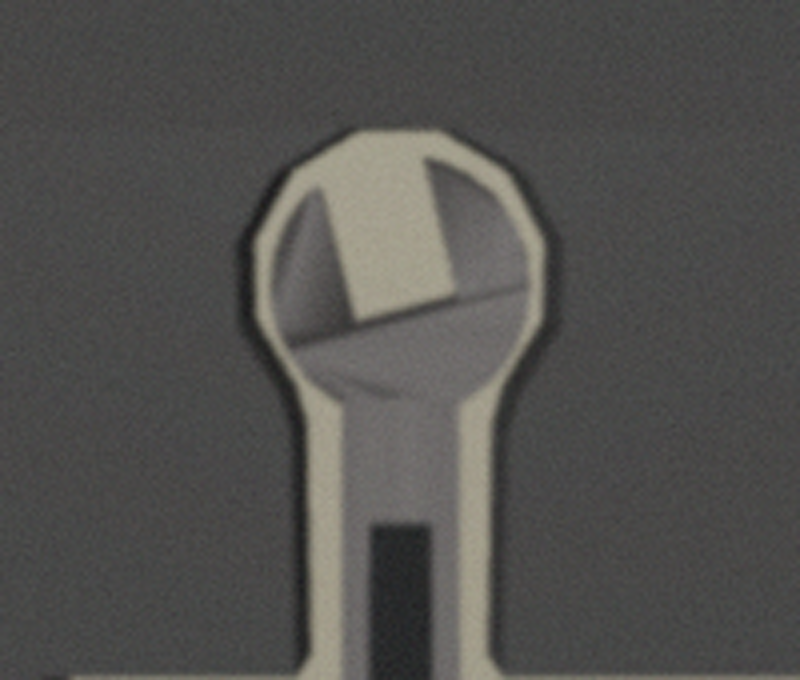

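Well centred: the slot spans 245 to 555 and the head 272 to 531. Continuing down.

step_arm(targets=[[[0, 0, 0], [0.05, 0, 0], 0.9], [[0, 0, 0], [0.05, 0, 0], 0.9], [[0, 0, 0], [0.05, 0, 0], 0.9], [[0, 0, 0], [0.05, 0, 0], 0.9], [[0, 0, 0], [0.05, 0, 0], 0.9], [[0, 0, 0], [0.05, 0, 0], 0.9], [[0, 0, 0], [0.05, 0, 0], 0.9], [[0, 0, 0], [0.05, 0, 0], 0.9], [[0, 0, 0], [0, 0, 0], 0.9], [[0, 0, 0], [0, 0, 0], 0.9]])

```text
clock: 32.75
tcp_pos: [0.5556, 0.2155, 0.0706]
orientation: [0.865, 0.008, 0.501, -0.012]
wrist_force: [-1.1, -0.9, -0.3]
finger_gap: 0.0096
```

step_arm(targets=[[[0, 0, 0], [0.05, 0, 0], 0.9], [[0, 0, 0], [0, 0, 0], 0.9], [[0, 0, 0], [0.05, 0, 0], 0.9], [[0, 0, 0], [0, 0, 0], 0.9], [[0, 0, 0], [0.05, 0, 0], 0.9], [[0, 0, 0], [0, 0, 0], 0.9], [[0, 0, 0], [0, 0, 0], 0.9], [[0, 0, 0], [0, 0, 0], 0.9], [[0, 0, 0], [0, 0, 0], 0.9], [[0, 0, 0], [0, 0, 0], 0.9]])

```text
clock: 33.75
tcp_pos: [0.5563, 0.2155, 0.0694]
orientation: [0.865, 0.008, 0.501, -0.012]
wrist_force: [0.1, -0.1, -0.7]
finger_gap: 0.0099
```

step_arm(targets=[[[0, 0, 0], [0.05, 0, 0], 0.9], [[0, 0, 0], [0, 0, 0], 0.9], [[0, 0, 0], [0.05, 0, 0], 0.9], [[0, 0, 0], [0, 0, 0], 0.9], [[0, 0, 0], [0.05, 0, 0], 0.9], [[0, 0, 0], [0, 0, 0], 0.9], [[0, 0, 0], [0, 0, 0], 0.9], [[0, 0, 0], [0, 0, 0], 0.9], [[0, 0, 0], [0, 0, 0], 0.9], [[0, 0, 0], [0, 0, 0], 0.9]])

```text
clock: 34.75
tcp_pos: [0.557, 0.2154, 0.0681]
orientation: [0.865, 0.008, 0.501, -0.012]
wrist_force: [-0.5, -0.5, -0.8]
finger_gap: 0.0101
```

step_arm(targets=[[[0, 0, 0], [0.05, 0, 0], 0.9], [[0, 0, 0], [0, 0, 0], 0.9], [[0, 0, 0], [0, 0, 0], 0.9], [[0, 0, 0], [0, 0, 0], 0.9], [[0, 0, 0], [0, 0, 0], 0.9], [[0, 0, 0], [0, 0, 0], 0.9], [[0, 0, 0], [0, 0, 0], 0.9], [[0, 0, 0], [0, 0, 0], 0.9], [[0, 0, 0], [0, 0, 0], 0.9], [[0, 0, 0], [0, 0, 0], 0.9]])

```text
clock: 35.75
tcp_pos: [0.5572, 0.2155, 0.0679]
orientation: [0.865, 0.008, 0.501, -0.012]
wrist_force: [-5.1, -1.2, 4.7]
finger_gap: 0.0099
```

Bottom contact again, about 8 N. Release and retreat.

step_arm(targets=[[[0, 0, 0], [-0.05, 0, 0], 0.9], [[0, 0, 0], [0, 0, 0], 0.9], [[0, 0, 0], [0, 0, 0], 1.1], [[0, 0, 0], [0, 0, 0], 1.3], [[0, 0, 0], [0, 0, 0], 1.6], [[0, 0, 0], [0, 0, 0], 2.0], [[0, 0, 0], [0, 0, 0], 2.4], [[0, 0, 0], [0, 0, 0], 2.8], [[0, 0, 0], [0, 0, 0], 2.8], [[0, 0, 0], [-0.3, 0, 0], 2.8]], force=20)

```text
clock: 36.75
tcp_pos: [0.5554, 0.2154, 0.0704]
orientation: [0.865, 0.008, 0.501, -0.012]
wrist_force: [0.4, -0.2, -0.7]
finger_gap: 0.0276
```

step_arm(targets=[[[0, 0, 0], [-0.5, 0, 0], 2.8], [[0, 0, 0], [-1, 0, 0], 2.8], [[0, 0, 0], [-2, 0, 0], 2.8], [[0, 0, 0], [-3, 0, 0], 2.8], [[0, 0, 0], [-3, 0, 0], 2.8], [[0, 0, 0], [-3, 0, 0], 4], [[0, 0, 0], [-3, 0, -3], 6], [[0, 0, 0], [-1, 0, -4], 8], [[0, 0, 0], [0, 0, 0], 8], [[0, 0, 0], [0, 0, 0], 8]])

```text
clock: 37.75
tcp_pos: [0.4119, 0.2195, 0.1796]
orientation: [0.866, 0.008, 0.5, -0.011]
wrist_force: [0.5, -0.6, 0.7]
finger_gap: 0.0798
```

Run:
```python
from h import *
s=get_state(); im=read_camera('wrist'); save(im,'w23'); np.savez('w23.npz',im=im,p=s['tcp_pos'],o=s['orientation']); print(s['tcp_pos'],s['wrist_force'])
im=read_camera('top'); save(im,'top1'); crop(im,180,165,130,105,6,'top1T')
```

```text
[0.41193395 0.21948886 0.17962498] [ 0.47524685 -0.62037186  0.67840345]
```

View pics/w23.png

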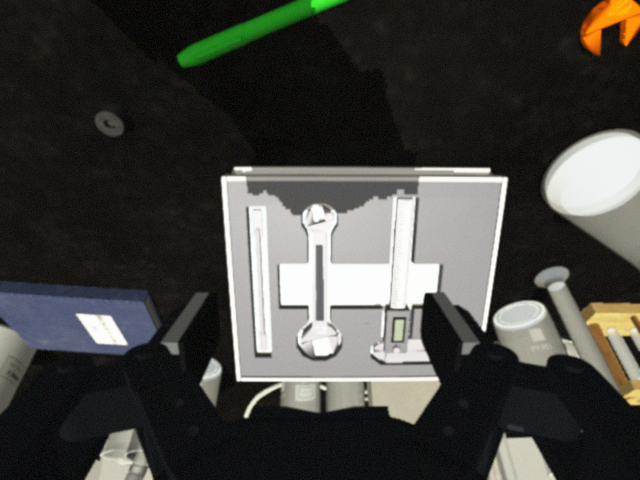

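View pics/top1.png

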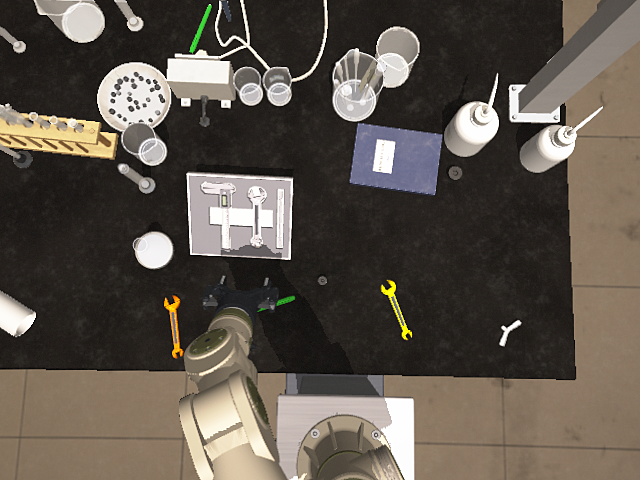

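Both tools lie in the tray: spanner at (320,280) and caliper at (400,280) in the wrist view. The bystanders are where they were. Enlarging the tools.

Run:
```python
from h import *
im=np.load('w23.npz')['im']; crop(im,240,170,200,200,3,'w23c')
```

```text
(no output)
```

View pics/w23c.png

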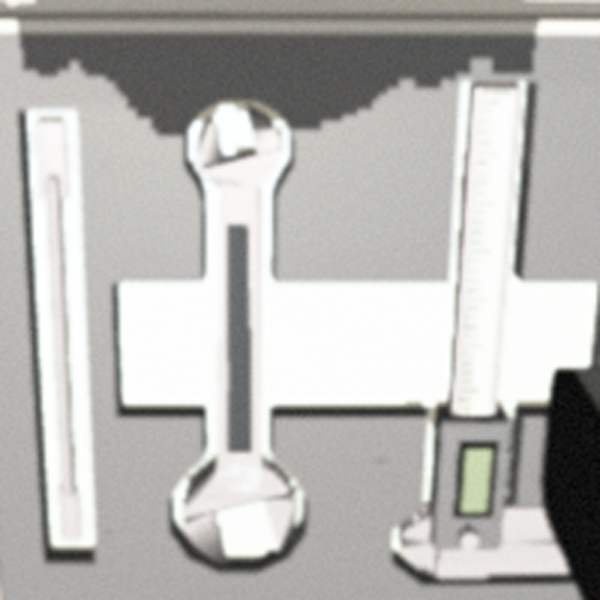

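View pics/top1T.png

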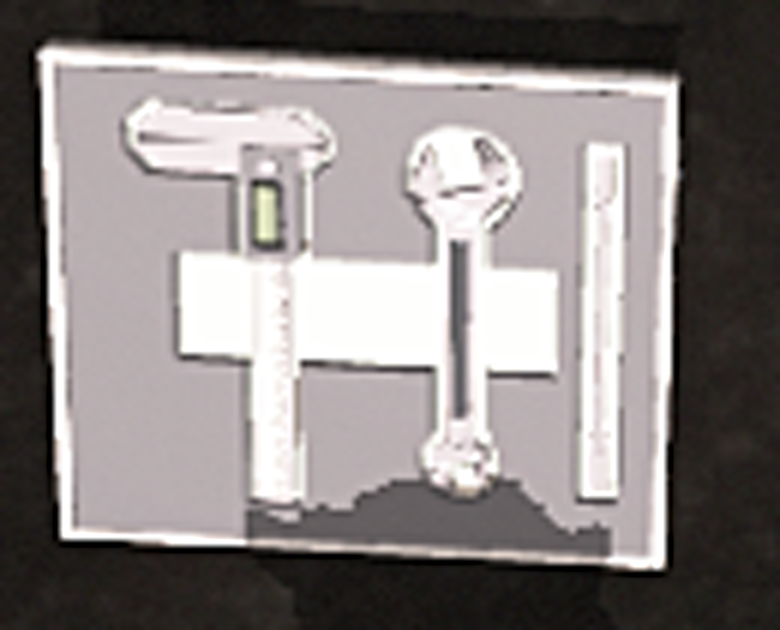

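One closer look at the caliper's jaw end before handing in.

step_arm(targets=[[[0, 0, 0], [0, 2, 2.5], 8], [[0, 0, 0], [0, 2.5, 3], 8], [[0, 0, 0], [0, 2, 3], 8], [[0, 0, 0], [0, 0, 3], 8], [[0, 0, 0], [1, 0, 2], 8], [[0, 0, 0], [1, 0, 0], 8], [[0, 0, 0], [0, 0, 0], 8], [[0, 0, 0], [0, 0, 0], 8], [[0, 0, 0], [0, 0, 0], 8], [[0, 0, 0], [0, 0, 0], 8]])

```text
clock: 38.85
tcp_pos: [0.5409, 0.2806, 0.229]
orientation: [0.865, 0.008, 0.501, -0.011]
wrist_force: [0.7, 0.5, 0.7]
finger_gap: 0.0799
```

Run:
```python
from h import *
s=get_state(); im=read_camera('wrist'); save(im,'w24'); np.savez('w24.npz',im=im,p=s['tcp_pos'],o=s['orientation']); print(s['tcp_pos'],s['wrist_force'])
crop(im,220,60,200,220,2.7,'w24c')
```

```text
[0.54093741 0.28059113 0.22897153] [0.66464035 0.47537435 0.70904402]
```

View pics/w24.png

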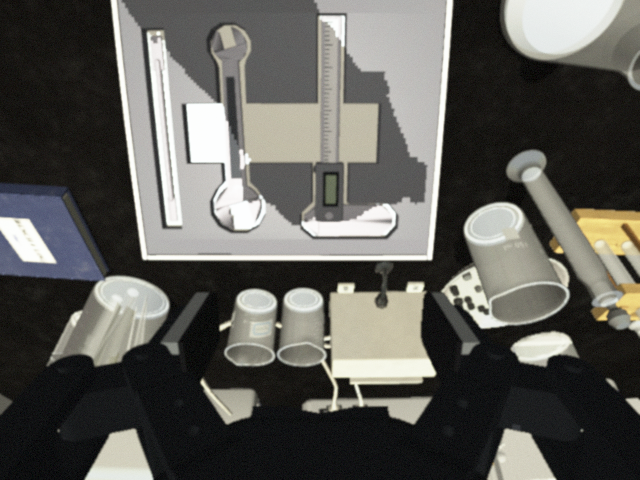

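View pics/w24c.png

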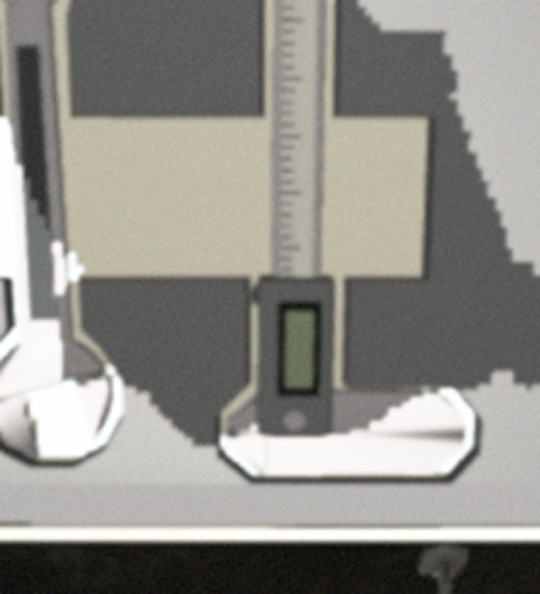

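The jaws are shut and inside the outline, with the housing's rear edge at the trough edge (x ≈ 22 mm) as it should be. Margins show all round both tools. Handing in.

```bash
python3 -c "
from workcell import *
print(hand_in()); print(get_state()['clock'])"
```

```text
the job is handed in; nothing more can be done
None
the job is handed in; nothing more can be done
```

I shut the caliper's jaws first, then placed the caliper and then the silver spanner in their own cut-outs. I lowered each until it touched the bottom at about 8–9 N, released it there, and handed in at about 39 s.

**Last checks:**
- The final wrist view shows both tools within their outlines with room all round, and the caliper jaws shut. The robot was clear of everything.
- The last top view showed the log book, pen, stoppers and glassware where they had been. I judged this by eye.

**What went wrong or disagreed:**
- **First squeeze:** the finger tips rode up on the jaws, with about 19 N upward and the gap reading 20 mm instead of 24. I repeated it lower; the grip stopped at 22.9 mm against a 21 mm command, and no gap between the jaws was visible.
- **Camera agreement:** the top and wrist cameras differed by 3–4 mm in y, so I aligned both placements on the wrist camera alone.
- **Heights:** the two-view height for the spanner was unusable (15 and 27 mm against 8 mm in the text). For the caliper it gave 11 mm against 7 mm. I used the text's heights for grasping and contact force to find the bottom of the cut-outs.

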